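# Partition a packing tray and load canisters

### The job

Make up the slotted grey packing tray. First take all the white dividers from the wire draining stand and stand each one on edge across the tray in a slot of its own, pushed fully down. Then, once all the dividers are in, set the capped canisters from the plywood board upright on the tray floor, one to a compartment (never two without a divider between them), and leave the other things on the table where they are.

Things in the scene. Friction and masses are not known exactly. Their poses are not given: they have to be found in the camera images.
- tray: Grey open packing tray, fixed. Outside 106 (x) x 348 (y) x 43 mm high, walls and floor 4 mm, rim flared 6 mm. Origin: centre of underside, z up. Rib pairs on the insides of both long walls (9 mm proud, 5 mm wide, tops 42 mm above the table) form four slots across it (along its x), each 8.5 mm wide, 98 mm wall to wall, 80 mm between facing ribs. Slots 68 mm apart: full, they make five compartments.
- slot0 (a point): Slot 0 of the tray: the point on the tray's inner floor (4 mm above the table), midway across, at the middle of the slot, at tray y = -102 mm.
- slot1 (a point): Slot 1 of the tray: the point on the tray's inner floor (4 mm above the table), midway across, at the middle of the slot, at tray y = -34 mm.
- slot2 (a point): Slot 2 of the tray: the point on the tray's inner floor (4 mm above the table), midway across, at the middle of the slot, at tray y = 34 mm.
- slot3 (a point): Slot 3 of the tray: the point on the tray's inner floor (4 mm above the table), midway across, at the middle of the slot, at tray y = 102 mm.
- stand: Wire draining stand, 260 (x) x 112 (y) x 54 mm high, fixed; origin on the table under its middle. Places at its x = -78, -26, 26, 78 mm: a divider stands there on a long edge (along stand y), 12 mm above the table, leaning 20 degrees, top to stand +x (away from robot), on a 60 mm wide wire hoop reaching 44 mm up it; a low wire stops its foot. Its top 25 mm are clear.
- divider_a: White plastic divider, a flat plate 5 mm thick (its x), 92 mm long (its y), 70 mm high (its z), 45 g; origin at its centre. Starts in a place of the stand, +z up the slope, or is absent. Upright and fully down in a slot its centre is 39 mm above the table. Either face or long edge may lead. All dividers are alike.
- divider_b: White plastic divider, a flat plate 5 mm thick (its x), 92 mm long (its y), 70 mm high (its z), 45 g; origin at its centre. Starts in a place of the stand, +z up the slope, or is absent. Upright and fully down in a slot its centre is 39 mm above the table. Either face or long edge may lead. All dividers are alike.
- divider_c: White plastic divider, a flat plate 5 mm thick (its x), 92 mm long (its y), 70 mm high (its z), 45 g; origin at its centre. Starts in a place of the stand, +z up the slope, or is absent. Upright and fully down in a slot its centre is 39 mm above the table. Either face or long edge may lead. All dividers are alike.
- divider_d: White plastic divider, a flat plate 5 mm thick (its x), 92 mm long (its y), 70 mm high (its z), 45 g; origin at its centre. Starts in a place of the stand, +z up the slope, or is absent. Upright and fully down in a slot its centre is 39 mm above the table. Either face or long edge may lead. All dividers are alike.
- can_a: Filled black plastic canister with a cap, round, 70 mm high, body 49 mm across, cap 53 mm across and 16 mm high at the top; about 120 g, bottom-heavy. Origin at the centre of its underside, z up its axis. Starts upright on the plywood board, or is absent. All are alike. Standing in the tray its underside is 4 mm above the table.
- can_b: Filled black plastic canister with a cap, round, 70 mm high, body 49 mm across, cap 53 mm across and 16 mm high at the top; about 120 g, bottom-heavy. Origin at the centre of its underside, z up its axis. Starts upright on the plywood board, or is absent. All are alike. Standing in the tray its underside is 4 mm above the table.
- can_c: Filled black plastic canister with a cap, round, 70 mm high, body 49 mm across, cap 53 mm across and 16 mm high at the top; about 120 g, bottom-heavy. Origin at the centre of its underside, z up its axis. Starts upright on the plywood board, or is absent. All are alike. Standing in the tray its underside is 4 mm above the table.
- can_d: Filled black plastic canister with a cap, round, 70 mm high, body 49 mm across, cap 53 mm across and 16 mm high at the top; about 120 g, bottom-heavy. Origin at the centre of its underside, z up its axis. Starts upright on the plywood board, or is absent. All are alike. Standing in the tray its underside is 4 mm above the table.
- board: Plywood board 250 (its x) x 190 (its y) mm, 4 mm thick, fixed; origin at the centre of its underside. The canisters stand on it.
- bottle: Green glass bottle, 60 mm across, 170 mm high, not part of the job; origin under its centre.
- tape_roll: Roll of brown tape lying flat, 88 mm across, 24 mm high, not part of the job; origin under its centre.
- empty_can: Empty black canister without cap, 49 mm across, 55 mm high, not part of the job; origin under its centre.
- loose_cap: Black canister cap lying on the table, 53 mm across, 16 mm high, not part of the job; origin under its centre.

How it is judged:
By the outcome, as a careful person would: the job done as asked, in the order asked, and still so for the second after the job is handed in, with the robot touching nothing.
Of divider_a, divider_b, divider_c, divider_d only 3 to 4 are there at a start; the rules pass over those that are not, and their reading is None.
Of can_a, can_b, can_c, can_d only 3 to 4 are there at a start; the rules pass over those that are not, and their reading is None.
At some moment in a run one of can_a, can_b, can_c, can_d may be knocked a few centimetres aside while the robot is not near it.
It also fails if it takes over 210 s, if anything falls off the work surface, if the arm or the gripper's body presses on something with over 40 N, if the wrist force passes 120 N, or if a joint passes its speed limit or range.

### The arm

A 6-joint arm with a two-finger parallel gripper is mounted at the origin on the work surface. World frame = base frame: x ahead of the robot, y to its left, z up, the work surface at z = 0. Lengths are in m, angles in degrees, forces in N, time in s.
With the tool pointing down it reaches from about 0.4 to 0.825 m from the base axis. Payload 7 kg.
Tool frame: the origin (TCP) lies midway between the tips of the shut fingers; the grasp point (between the pads) lies 19 mm behind it; z points along the fingers, y is the line along which they close (so a half turn about z gives the same grasp; the last joint's range is limited). The gripper opens to 88 mm and grips with 3 to 60 N. Pads are 19 mm wide; open, the fingers measure 130 mm over their backs; the gripper's body (78 mm by 193 mm) begins 47 mm behind the grasp point.
Start: joints at [80.277, 20.546, 0.682, 0, -70.136, -16.507], TCP at [0.298, 0.605, 0.227] pointing down, gripper open.
Joint ranges: [-176.03, 176.03], [-82.01, 121.73], [-58.28, 71.71], [-173.87, 95.51], [-174.79, -0.11], [-173.66, 173.66]. Speed limits (degrees/s): [136.94, 136.94, 172.46, 180, 180, 180].

### API

Orientations are given as [roll, pitch, yaw] about the fixed x, y, z axes, in that order (R = Rz(yaw) Ry(pitch) Rx(roll)).
In Python, from plant import ctrl gives the robot as it stands. The module is installed in compiled form; this text tells all that it offers.
- The arm moves only by the tool send_rows, never from a script. Its argument "plan" is a list that holds one entry, the list of rows, each a list of 6 numbers: the shift along the tool's x, y, z in cm, then the turn, a rotation vector about the tool's x, y, z in degrees. A call has 1 to 8 rows; each row is the pose to reach, as a shift and turn from the pose commanded when the call began, along the tool's axes at that moment; what a row does not reach only later rows make up. A row lasts 1/12 s, in which the tool goes at most 41.7 mm and 7.16 degrees, less where a joint would pass 70% of its speed; a pose out of reach is approached as far as the arm can. A call with a gripper value outside its range is refused whole. "fingers" is the opening, from 0 (shut) to 1 (fully open), set as the call begins (left out, the last holds). The fingers move at their own pace and stop on an object; the grip force is fixed at half the most. Time passes only in rows, so rows that repeat a pose let the fingers close. It gives the time, the measured TCP pose, the force, the opening and the grip force at its end, in the units of the state.
- ctrl.get_obs(): the state, without advancing time (a new reading comes with each control period).
- ctrl.snapshot(name): name is "side" or "top"; returns a dict with "img" (420x560x3 uint8, red, green, blue), "K" (3x3 intrinsics, pixels), "k1" (the pictures are not rectified: a ray, as slopes to the right and down, at radius r is drawn at 1 + k1 r^2 times it, then the intrinsics apply), "pose" (4x4, takes a point from camera to world coordinates). Camera axes: x right, y down, z forward; pixel columns grow to the right and rows downward; lengths in m; the calibration is good to about 2 mm. A picture is of the moment at which its call begins. There is no depth.
- ctrl.close_job(): hands the job in; it is judged then, once.
The state is a dict: "clock": time; "joint_pos": joint angles; "qvel": joint speeds; "tau": joint torques, N m; "tool_pos": TCP position; "orientation": TCP orientation; "force": force on the tool from outside, world axes, zero at the start; "moment": the same for the moment, N m; "opening": finger opening in m; "gripper_force": force on a finger pad.
Only numpy, scipy, OpenCV 4.12 (cv2) and the standard library are available. Lean on these libraries where they do the work, as an engineer would, in place of code of your own. Each camera call takes 0.05 s, during which the arm holds its last target. There are 200 camera calls.

## Working session

There is one attempt and no reset: what is moved stays moved. The work goes in short steps, Python scripts to look and compute and a tool call to move; the robot and the scene stay as the last step left them, time stands still between calls to the robot, and variables do not carry over. Pictures are saved under pics/ and viewed, at most 14 in all, crops included, and the job is handed in when it is done.

Besides the shell and the picture viewer there is one more tool, called after "Request:" by a JSON object that holds its "fn" and its "kwargs", one argument or row to a line. send_rows: Moves the arm, as the interface text tells. Its arguments: {"type":"object","properties":{"plan":{"type":"array","items":{"type":"array","items":{"type":"array","items":{"type":"number"}}}},"fingers":{"type":"number"}},"required":["plan"]}

```bash
mkdir -p pics; ls; python3 - <<'E'
from plant import ctrl
import cv2
o=ctrl.get_obs(); print(o)
for n in("top","side"):
    s=ctrl.snapshot(n); cv2.imwrite(f"pics/{n}0.png",s["img"][:,:,::-1]); print(n,s["K"],s["k1"],s["pose"])
E
```

```text
pics
{'clock': 0.0, 'joint_pos': array([ 8.02779829e+01,  2.05911637e+01,  6.34978684e-01, -1.94196698e-02,
       -7.01356238e+01, -1.65069319e+01]), 'qvel': array([ 0.07768559, -0.05120244,  0.02811515,  0.06447207, -0.05644693,
       -0.04462447]), 'tau': array([ 3.32790805e-04, -5.82724142e+01,  2.93051970e+01,  6.99717790e+00,
        6.76054580e-03, -1.58779017e-04]), 'tool_pos': array([0.2981364, 0.6050595, 0.2256371]), 'orientation': array([ 1.79906788e+02, -8.58478469e-03, -2.62355553e+01]), 'force': array([-0.0161088 , -0.19125012,  0.10035743]), 'moment': array([ 0.03010175, -0.04387066, -0.05222727]), 'gripper_force': 0.0, 'opening': 0.08758869988475326}
top [[503.32415074   0.         289.55207785]
 [  0.         503.32415074 209.07337326]
 [  0.           0.           1.        ]] -0.06817299059268304 [[-8.52230517e-03 -9.87817966e-01  1.55380293e-01  3.89617607e-01]
 [-9.99959412e-01  8.87297253e-03  1.56340557e-03  6.26097375e-04]
 [-2.92304518e-03 -1.55360663e-01 -9.87853491e-01  1.29406272e+00]
 [ 0.00000000e+00  0.00000000e+00  0.00000000e+00  1.00000000e+00]]
side [[449.84026836   0.         279.61477333]
 [  0.         449.84026836 211.48734486]
 [  0.           0.           1.        ]] -0.12961356348786282 [[ 0.99674572 -0.05552614  0.05843647  0.48582991]
 [-0.07894903 -0.52603294  0.84679183 -1.01726942]
 [-0.01627957 -0.84864963 -0.52870481  0.70551566]
 [ 0.          0.          0.          1.        ]]
```

View pics/top0.png

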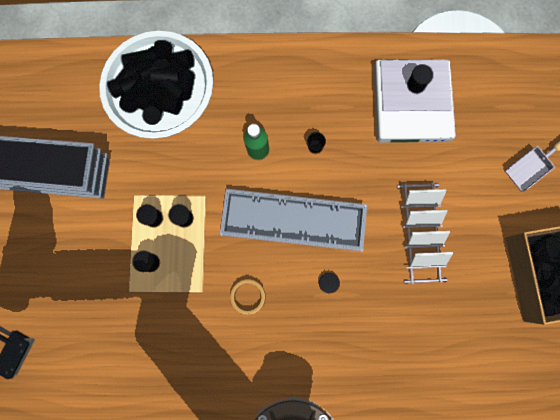

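View pics/side0.png

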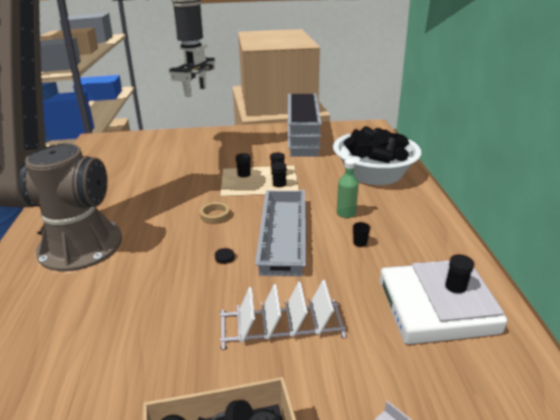

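The top view shows the board with three canisters at (150,213), (180,213) and (146,260). The tray's corners are around (225,188) to (365,248), and four leaning dividers stand at about (427,200), (428,219), (430,240) and (432,261). The side view confirms four dividers and three canisters.

```bash
cat > h.py <<'E'
import numpy as np, cv2
from scipy.spatial.transform import Rotation as Ro
from plant import ctrl
def ray(s,uv):
    p=cv2.undistortPoints(np.float64(uv).reshape(-1,1,2),s["K"],np.array([s["k1"],0,0,0.]))[:,0]
    T=s["pose"]; d=np.c_[p,np.ones(len(p))]@T[:3,:3].T
    return T[:3,3],d
def plane(s,uv,z):
    o,d=ray(s,uv); return o+d*((z-o[2])/d[:,2])[:,None]
def tri(s1,u1,s2,u2):
    o1,d1=ray(s1,u1); o2,d2=ray(s2,u2); out=[]
    for a,b in zip(d1,d2):
        t=np.linalg.lstsq(np.c_[a,-b],o2-o1,rcond=None)[0]
        p,q=o1+a*t[0],o2+b*t[1]; out.append(np.r_[(p+q)/2,np.linalg.norm(p-q)])
    return np.array(out)
def proj(s,P):
    T=np.linalg.inv(s["pose"]); return cv2.projectPoints(np.float64(P).reshape(-1,1,3),cv2.Rodrigues(T[:3,:3])[0],T[:3,3],s["K"],np.array([s["k1"],0,0,0.]))[0][:,0]
def go(pos,R):
    "shift (cm) and turn (deg) in tool axes from measured pose"
    o=ctrl.get_obs(); M=Ro.from_euler("xyz",o["orientation"],degrees=True)
    print("go",np.round(M.inv().apply(np.array(pos)-o["tool_pos"])*100,2),np.round((M.inv()*R).as_rotvec(degrees=True),1))
E
python3 - <<'E'
from h import *
ims={}
for n in("top","side"):
    s=ctrl.snapshot(n); np.savez(n+".npz",**s)
t=np.load("top.npz")["img"]; s=np.load("side.npz")["img"]
a=cv2.resize(t[170:295,385:475],None,fx=4,fy=4,interpolation=cv2.INTER_CUBIC)
b=cv2.resize(s[275:350,215:350],None,fx=4,fy=4,interpolation=cv2.INTER_CUBIC)
c=np.zeros((600,800,3),np.uint8); c[:500,:360]=a; 
c[:225,370:800]=cv2.resize(s[275:350,215:350],(430,225),interpolation=cv2.INTER_CUBIC) if 0 else cv2.resize(s[275:350,215:350],(430,225),interpolation=cv2.INTER_CUBIC)
c[240:480,370:800]=cv2.resize(t[180:255,215:372],(430,240),interpolation=cv2.INTER_CUBIC)
cv2.imwrite("pics/z.png",c[:,:,::-1])
for n,i,(x0,y0,x1,y1) in(("top",t,(395,175,470,290)),("side",s,(215,270,350,350))):
    m=np.zeros(i.shape[:2],np.uint8); r=i[y0:y1,x0:x1].astype(int)
    m[y0:y1,x0:x1]=((r.min(2)>165)&(r.max(2)-r.min(2)<28))*255
    for k in cv2.findContours(m,0,2)[0]:
        if cv2.contourArea(k)>60: print(n,cv2.contourArea(k),np.round(cv2.approxPolyDP(k,2,True)[:,0]).tolist())
E
```

```text
top 493.0 [[452, 252], [415, 254], [411, 266], [407, 267], [411, 269], [412, 280], [405, 282], [438, 280], [412, 280], [413, 267], [438, 266], [440, 280], [446, 280], [440, 278], [440, 267], [445, 266], [430, 265], [446, 264]]
top 382.5 [[449, 231], [413, 232], [409, 243], [443, 243]]
top 403.5 [[446, 210], [411, 211], [407, 224], [441, 223]]
top 444.5 [[445, 189], [410, 190], [407, 204], [437, 202], [440, 205]]
side 974.0 [[250, 287], [241, 306], [237, 306], [236, 312], [221, 311], [222, 347], [225, 339], [242, 340], [254, 318]]
side 444.0 [[275, 285], [265, 302], [267, 337], [280, 314]]
side 496.0 [[299, 282], [289, 299], [293, 323], [290, 334], [294, 333], [306, 312]]
side 565.0 [[323, 280], [312, 300], [318, 323], [316, 332], [320, 331], [332, 311]]
```

View pics/z.png

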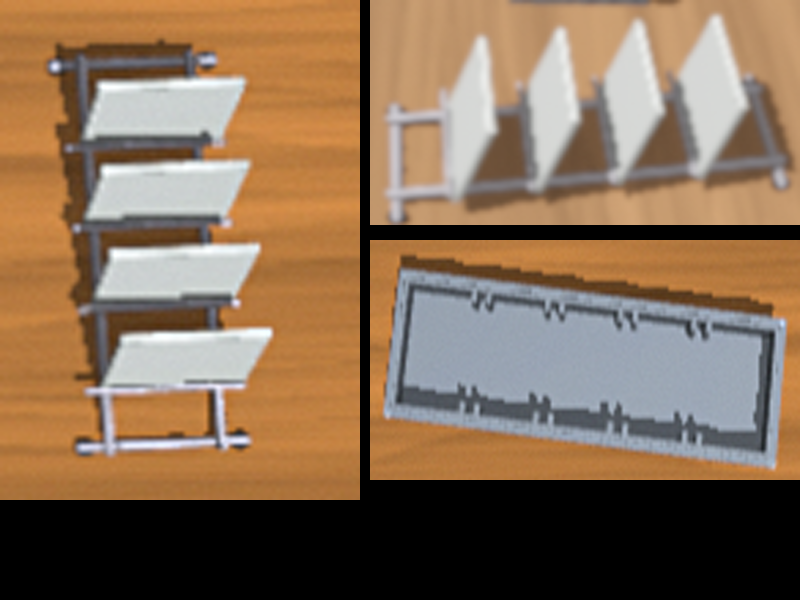

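The zoomed view shows the dividers leaning away from the robot, with their top edges at the upper side of each patch. The rib pairs in the tray are visible. I'll measure with sub-pixel line fits next.

```bash
cat >> h.py <<'E'
def rgbmask(img,box,f,up=4):
    x0,y0,x1,y1=box; r=cv2.resize(img[y0:y1,x0:x1],None,fx=up,fy=up,interpolation=cv2.INTER_CUBIC).astype(int)
    return (f(r)*255).astype(np.uint8)
def cont(m,box,up=4):
    "external contours in full-image pixel coords"
    return [((k[:,0]+.5)/up-.5+np.array(box[:2])) for k in cv2.findContours(m,0,1)[0]]
def quad(c):
    "quadrilateral by approx then line refit"
    cc=np.float32(c).reshape(-1,1,2); 
    for e in np.arange(.5,12,.25):
        q=cv2.approxPolyDP(cv2.convexHull(cc),e,True)[:,0]
        if len(q)<=4: break
    L=[]
    for a,b in zip(q,np.roll(q,-1,0)):
        n=np.array([-(b-a)[1],(b-a)[0]])/np.linalg.norm(b-a); t=(c-a)@(b-a)/((b-a)@(b-a))
        p=c[(abs((c-a)@n)<1.2)&(t>.12)&(t<.88)]
        vx,vy,x,y=cv2.fitLine(np.float32(p),cv2.DIST_HUBER,0,.01,.01)[:,0]; L.append(np.cross([x,y,1],[x+vx,y+vy,1]))
    P=[np.cross(L[i-1],L[i]) for i in range(4)]; return np.array([p[:2]/p[2] for p in P])
E
python3 - <<'E'
from h import *
t=dict(np.load("top.npz")); s=dict(np.load("side.npz"))
np.set_printoptions(precision=4,suppress=True)
res={}
for n,S,box,th in(("top",t,(395,175,470,270),190),("side",s,(230,270,350,345),185)):
    m=rgbmask(S["img"],box,lambda r:(r.min(2)>th)&(r.max(2)-r.min(2)<35))
    m=cv2.morphologyEx(m,cv2.MORPH_OPEN,np.ones((15,15)))
    Q=[quad(c) for c in cont(m,box) if cv2.contourArea(np.float32(c))>150]
    for q in Q: print(n,np.round(q,1).tolist())
# tray rim
for n,S,box in(("top",t,(212,180,375,256)),("side",s,(250,180,315,280))):
    m=rgbmask(S["img"],box,lambda r:(r[...,2]-r[...,0]>-5)&(r.mean(2)>50))
    m=cv2.morphologyEx(m,cv2.MORPH_OPEN,np.ones((5,5)))
    c=max(cont(m,box),key=lambda c:cv2.contourArea(np.float32(c)))
    q=quad(c); print("tray",n,np.round(q,1).tolist())
    if n=="top": print(P:=plane(t,q,.043), np.linalg.norm(P-np.roll(P,-1,0),axis=1),P.mean(0))
E
```

```text
top [[452.0, 252.3], [446.0, 263.3], [411.8, 266.0], [416.0, 253.2]]
top [[449.0, 230.7], [444.0, 241.7], [409.6, 243.8], [413.3, 232.3]]
top [[446.7, 209.6], [441.4, 222.4], [407.9, 222.4], [410.8, 211.5]]
top [[446.0, 188.9], [439.9, 202.6], [406.8, 202.6], [410.3, 190.7]]
side [[250.8, 283.3], [253.3, 315.5], [236.1, 351.1], [240.7, 306.2]]
side [[275.3, 282.2], [279.9, 312.3], [268.3, 335.4], [264.5, 302.8]]
side [[299.3, 279.2], [306.2, 309.8], [294.4, 331.3], [288.2, 301.4]]
side [[323.7, 278.4], [332.4, 308.3], [319.6, 330.1], [312.1, 298.9]]
tray top [[225.7, 188.6], [366.3, 204.3], [362.1, 250.4], [219.6, 234.2]]
[[ 0.6404  0.1642  0.043 ]
 [ 0.5967 -0.1911  0.043 ]
 [ 0.4807 -0.1771  0.043 ]
 [ 0.5242  0.178   0.043 ]] [0.358  0.1169 0.3578 0.117 ] [ 0.5605 -0.0065  0.043 ]Traceback (most recent call last):
  File "<stdin>", line 15, in <module>
  File "h.py", line 38, in quad
    vx,vy,x,y=cv2.fitLine(np.float32(p),cv2.DIST_HUBER,0,.01,.01)[:,0]; L.append(np.cross([x,y,1],[x+vx,y+vy,1]))
              ~~~~~~~~~~~^^^^^^^^^^^^^^^^^^^^^^^^^^^^^^^^^^^^^^^^
cv2.error: OpenCV(4.12.0) /io/opencv/modules/imgproc/src/linefit.cpp:50: error: (-215:Assertion failed) count > 0 in function 'fitLine2D_wods'
```

```bash
python3 - <<'E'
from h import *
t=dict(np.load("top.npz")); s=dict(np.load("side.npz"))
np.set_printoptions(precision=4,suppress=True)
T=np.array([[[413.3-416.0+416.0,0],[0,0]]])
top=np.array([[452.0,252.3],[416.0,253.2],[449,230.7],[413.3,232.3],[446.7,209.6],[410.8,211.5],[446,188.9],[410.3,190.7]])
sid=np.array([[253.3,315.5],[250.8,283.3],[279.9,312.3],[275.3,282.2],[306.2,309.8],[299.3,279.2],[332.4,308.3],[323.7,278.4]])
P=tri(t,top,s,sid); print(P)
C=(P[0::2]+P[1::2])/2; print("mid",C, "len",np.linalg.norm(P[0::2,:3]-P[1::2,:3],axis=1))
d=(C[3]-C[0])[:2]; print("pitch",np.linalg.norm(d)/3,"stand yaw",np.degrees(np.arctan2(d[1],d[0])), "from edges",np.degrees(np.arctan2(-(P[1::2]-P[0::2])[:,0],(P[1::2]-P[0::2])[:,1])))
b=np.array([[406.8,202.6],[439.9,202.6],[407.9,222.4],[441.4,222.4],[409.6,243.8],[444,241.7]])
bs=np.array([[312.1,298.9],[319.6,330.1],[288.2,301.4],[294.4,331.3],[264.5,302.8],[268.3,335.4]])
print("bottom",tri(t,b,s,bs))
# tray in side view
print(plane(t,[[376,140],[455,140],[256,128]],.05))
box=(250,180,315,280)
m=rgbmask(s["img"],box,lambda r:(r[...,2]-r[...,0]>-5)&(r.mean(2)>50)); m=cv2.morphologyEx(m,cv2.MORPH_OPEN,np.ones((9,9)))
c=max(cont(m,box),key=lambda c:cv2.contourArea(np.float32(c))); print(cv2.approxPolyDP(cv2.convexHull(np.float32(c)),1.2,True)[:,0])
print("pred rim corners z43",proj(s,plane(t,[[225.7,188.6],[366.3,204.3],[362.1,250.4],[219.6,234.2]],.043)))
E
```

```text
[[ 0.4726 -0.3901  0.0811  0.0036]
 [ 0.4708 -0.3008  0.0859  0.0028]
 [ 0.5249 -0.3858  0.0808  0.0026]
 [ 0.522  -0.2975  0.0818  0.0031]
 [ 0.5769 -0.3833  0.0801  0.0021]
 [ 0.5731 -0.2937  0.0824  0.0032]
 [ 0.6285 -0.3846  0.0802  0.002 ]
 [ 0.6251 -0.2952  0.0813  0.0031]]
mid [[ 0.4717 -0.3454  0.0835  0.0032]
 [ 0.5235 -0.3417  0.0813  0.0029]
 [ 0.575  -0.3385  0.0812  0.0026]
 [ 0.6268 -0.3399  0.0808  0.0025]] len [0.0895 0.0883 0.0898 0.0895]
pitch 0.05172297875584659 stand yaw 2.0521516037353433 from edges [1.1575 1.8588 2.3856 2.2316]
bottom [[ 0.6028 -0.2977  0.0274  0.0002]
 [ 0.6047 -0.3851  0.0219  0.003 ]
 [ 0.5512 -0.2986  0.0259  0.0017]
 [ 0.553  -0.3854  0.0242  0.0033]
 [ 0.498  -0.3001  0.0276  0.0016]
 [ 0.5018 -0.3899  0.0227  0.0004]]
[[ 0.7626 -0.2206  0.05  ]
 [ 0.7617 -0.4254  0.05  ]
 [ 0.7972  0.0871  0.05  ]]
[[302.875 190.875]
 [304.625 264.625]
 [300.875 274.625]
 [260.125 273.875]
 [256.125 263.875]
 [266.375 191.375]]
pred rim corners z43 [[303.2876 189.0772]
 [303.5055 263.1169]
 [253.964  262.4466]
 [264.7257 188.8521]]
```

```bash
cat >> h.py <<'E'
def way(W):
    "relative call values for successive waypoints (pos,R), starting from the measured pose"
    o=ctrl.get_obs(); M=Ro.from_euler("xyz",o["orientation"],degrees=True); p=o["tool_pos"]
    print("clock",o["clock"],"at",np.round(p,4),np.round(o["orientation"],1),"F",np.round(o["force"],1),"open",round(o["opening"],4))
    for q,R in W:
        a=np.round(M.inv().apply(np.array(q)-p)*100,2); b=np.round((M.inv()*R).as_rotvec(degrees=True),1)
        n=max(np.linalg.norm(a)/4.17,np.linalg.norm(b)/7.16); print(np.r_[a,b].tolist(),"rows>=%.1f"%n)
        p=p+M.apply(a)/100; M=M*Ro.from_rotvec(b,degrees=True)
def down(yaw): return Ro.from_euler("xyz",[180,0,yaw],degrees=True)
SY=2.0
a,b=np.radians(20),np.radians(SY)
U=np.array([np.sin(a)*np.cos(b),np.sin(a)*np.sin(b),np.cos(a)])
_x=-np.array([-np.sin(b),np.cos(b),0]); RG=Ro.from_matrix(np.c_[_x,np.cross(-U,_x),-U])
TOPS=np.array([[.4694,-.3435,.0785],[.5212,-.3422,.0785],[.5727,-.3405,.0785],[.6245,-.339,.0785]])
TC=np.array([.5605,-.0065]); TY=-7.0
def tray(x,y,z):
    c,s=np.cos(np.radians(TY)),np.sin(np.radians(TY)); return np.array([TC[0]+c*x-s*y,TC[1]+s*x+c*y,z])
E
python3 - <<'E'
from h import *
g=TOPS[3]-.017*U
way([((.40,.38,.23),down(-60)),((.48,.10,.23),down(-85)),((.55,-.15,.23),down(-88)),(g+.08*U,RG),(g,RG)])
E
```

```text
clock 0.2 at [0.2982 0.6052 0.226 ] [179.9  -0.  -26.2] F [ 0.3 -0.  -0.1] open 0.0878
[19.09, 15.7, -0.38, 0.1, -0.0, 33.8] rows>=5.9
[28.25, 7.06, -0.01, -0.1, 0.0, 25.0] rows>=7.0
[25.51, -4.81, 0.01, 0.0, -0.0, 3.0] rows>=6.2
[19.15, -8.96, 9.22, -20.0, -0.0, -0.0] rows>=5.5
[-0.0, -0.0, 8.0, 0.0, -0.0, -0.0] rows>=1.9
```

Request:
{"fn": "send_rows", "kwargs": {
  "plan": [
    [[19.1,15.7,-0.4,0,0,33.8],[19.1,15.7,-0.4,0,0,33.8],[19.1,15.7,-0.4,0,0,33.8],[19.1,15.7,-0.4,0,0,33.8],[19.1,15.7,-0.4,0,0,33.8],[19.1,15.7,-0.4,0,0,33.8],[19.1,15.7,-0.4,0,0,33.8],[19.1,15.7,-0.4,0,0,33.8]]
  ],
  "fingers": 0.35
}}

```text
clock: 0.87
tool_pos: [0.401, 0.3785, 0.2311]
orientation: [-180.0, 0.0, -60.2]
force: [-0.4, 0.8, -0.8]
opening: 0.0401
gripper_force: 0.0
```

Request:
{"fn": "send_rows", "kwargs": {
  "plan": [
    [[28.2,7.1,0,0,0,25],[28.2,7.1,0,0,0,25],[28.2,7.1,0,0,0,25],[28.2,7.1,0,0,0,25],[28.2,7.1,0,0,0,25],[28.2,7.1,0,0,0,25],[28.2,7.1,0,0,0,25],[28.2,7.1,0,0,0,25]]
  ]
}}

```text
clock: 1.53
tool_pos: [0.4805, 0.0962, 0.2305]
orientation: [180.0, -0.1, -85.2]
force: [0.2, 1.1, -0.8]
opening: 0.0308
gripper_force: 0.0
```

Request:
{"fn": "send_rows", "kwargs": {
  "plan": [
    [[25.5,-4.8,0,0,0,3],[25.5,-4.8,0,0,0,3],[25.5,-4.8,0,0,0,3],[25.5,-4.8,0,0,0,3],[25.5,-4.8,0,0,0,3],[25.5,-4.8,0,0,0,3],[25.5,-4.8,0,0,0,3],[25.5,-4.8,0,0,0,3]]
  ]
}}

```text
clock: 2.2
tool_pos: [0.5505, -0.1514, 0.2295]
orientation: [179.9, -0.0, -88.2]
force: [-0.1, 0.4, 0.3]
opening: 0.0308
gripper_force: 0.0
```

Request:
{"fn": "send_rows", "kwargs": {
  "plan": [
    [[19.1,-9,9.2,-20,0,0],[19.1,-9,9.2,-20,0,0],[19.1,-9,9.2,-20,0,0],[19.1,-9,9.2,-20,0,0],[19.1,-9,9.2,-20,0,0],[19.1,-9,9.2,-20,0,0],[19.1,-9,9.2,-20,0,0],[19.1,-9,9.2,-20,0,0]]
  ]
}}

```text
clock: 2.87
tool_pos: [0.6462, -0.3366, 0.1357]
orientation: [159.8, 0.0, -88.0]
force: [-0.1, 0.1, -0.4]
opening: 0.0307
gripper_force: 0.0
```

```bash
python3 - <<'E'
from h import *
g=TOPS[3]-.017*U
way([(g,RG)])
t=ctrl.snapshot("top");s=ctrl.snapshot("side")
p=ctrl.get_obs()["tool_pos"]
print(proj(t,[p]),proj(s,[p]))
a=cv2.resize(t["img"][130:290,360:500],(525,600),interpolation=cv2.INTER_CUBIC);b=cv2.resize(s["img"][200:360,290:370],(275,550),interpolation=cv2.INTER_CUBIC)
c=np.zeros((600,800,3),np.uint8);c[:,:525]=a;c[:550,525:]=b;cv2.imwrite("pics/g1.png",c[:,:,::-1])
E
```

```text
clock 2.8667 at [ 0.6462 -0.3366  0.1357] [159.8   0.  -88. ] F [-0.1  0.1 -0.4] open 0.0307
[0.17, 0.06, 7.82, 0.2, 0.1, -0.0] rows>=1.9
[[432.55484005 176.25913444]] [[338.1202926  268.89297858]]
```

View pics/g1.png

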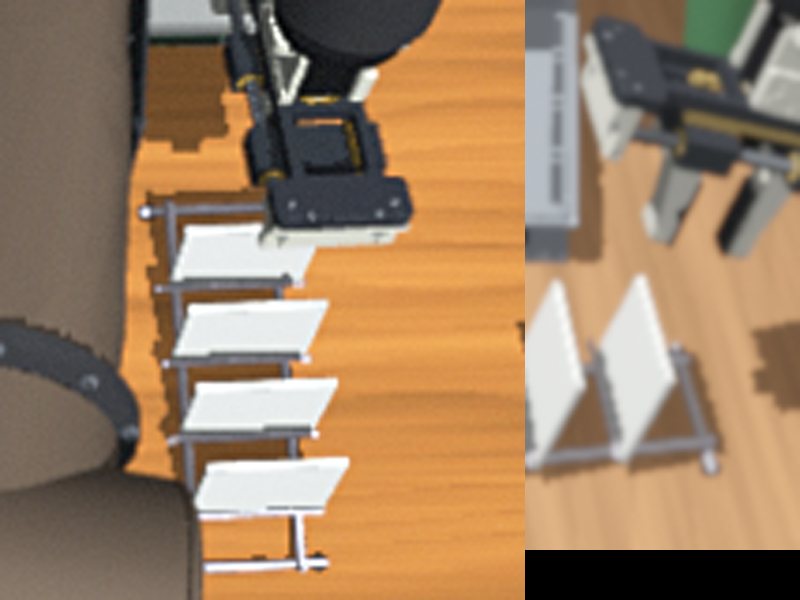

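The side view shows the fingertips straddling the far divider's line, with their middle at about (338.6,267.5) against a predicted (338.1,268.9). Alignment is good, so I'll descend and grip.

Request:
{"fn": "send_rows", "kwargs": {
  "plan": [
    [[0.2,0.1,4,0.2,0,0],[0.2,0.1,6,0.2,0,0],[0.2,0.1,7.8,0.2,0,0],[0.2,0.1,7.8,0.2,0,0],[0.2,0.1,7.8,0.2,0,0]]
  ]
}}

```text
clock: 3.38
tool_pos: [0.6189, -0.3389, 0.0669]
orientation: [160.2, -0.0, -87.9]
force: [0.2, -0.6, 0.6]
opening: 0.0305
gripper_force: 0.0
```

Request:
{"fn": "send_rows", "kwargs": {
  "plan": [
    [[0,0,0,0,0,0],[0,0,0,0,0,0],[0,0,0,0,0,0],[0,0,0,0,0,0],[0,0,0,0,0,0],[0,0,0,0,0,0]]
  ],
  "fingers": 0
}}

```text
clock: 3.88
tool_pos: [0.6189, -0.3403, 0.066]
orientation: [160.2, -0.0, -88.0]
force: [1.4, 0.4, 2.8]
opening: 0.0046
gripper_force: 30.0
```

Request:
{"fn": "send_rows", "kwargs": {
  "plan": [
    [[0,0,-1,0,0,0],[0,0,-3,0,0,0],[0,0,-6,0,0,0],[0,0,-9,0,0,0],[0,0,-12,0,0,0],[0,0,-12,0,0,0]]
  ]
}}

```text
clock: 4.38
tool_pos: [0.6628, -0.34, 0.1858]
orientation: [160.7, -0.3, -88.0]
force: [0.1, -0.4, 1.0]
opening: 0.0048
gripper_force: 30.0
```

```bash
python3 - <<'E'
from h import *
p=ctrl.get_obs()["tool_pos"]
way([((.58,-.25,.21),down(-45)),(tray(0,102,.16),down(TY))])
t=ctrl.snapshot("top");s=ctrl.snapshot("side")
a=t["img"][100:290,330:530];b=s["img"][150:360,270:420]
cv2.imwrite("pics/g2.png",np.hstack([cv2.resize(x,(400,500),interpolation=cv2.INTER_CUBIC) for x in(a,b)])[:,:,::-1])
E
```

```text
clock 4.3833 at [ 0.6628 -0.34    0.1858] [160.7  -0.3 -88. ] F [ 0.1 -0.4  1. ] open 0.0048
[-9.27, 8.32, 0.3, 18.5, 7.0, -42.6] rows>=6.6
[-6296.75, -8054.8, 4.37, -0.0, -0.0, -38.0] rows>=2451.8
```

View pics/g2.png

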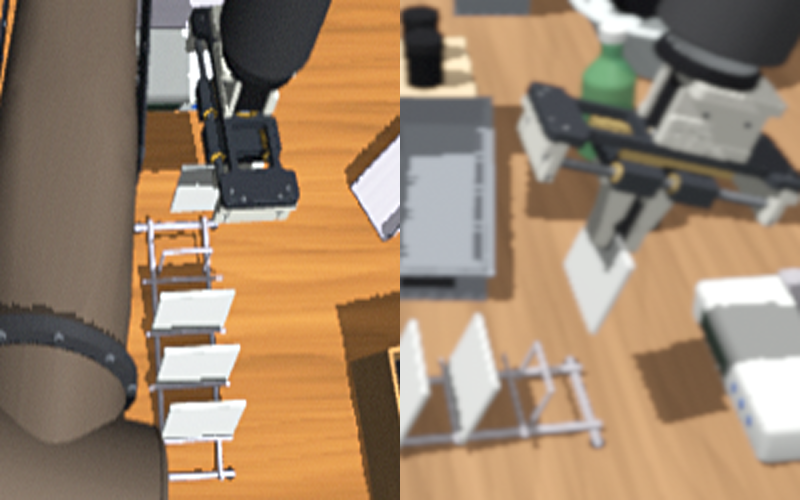

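The divider is held squarely in the gripper. Its bottom tip shows at about (595,330) in the right panel, and its stand place is empty.

```bash
python3 - <<'E'
from h import *
way([((.58,-.25,.21),down(-45)),((.57,-.06,.18),down(TY)),(tray(0,.102,.14),down(TY))])
E
```

```text
clock 4.4833 at [ 0.6602 -0.3389  0.1804] [160.4  -0.  -88. ] F [-0.9  1.1 -0.4] open 0.0048
[-9.16, 8.26, -0.21, 18.7, 7.3, -42.6] rows>=6.6
[-14.14, -12.73, 3.01, -0.0, 0.0, -38.0] rows>=5.3
[-1.6, -15.39, 4.01, -0.0, 0.0, -0.0] rows>=3.8
```

Request:
{"fn": "send_rows", "kwargs": {
  "plan": [
    [[-9.2,8.3,-0.2,18.7,7.3,-42.6],[-9.2,8.3,-0.2,18.7,7.3,-42.6],[-9.2,8.3,-0.2,18.7,7.3,-42.6],[-9.2,8.3,-0.2,18.7,7.3,-42.6],[-9.2,8.3,-0.2,18.7,7.3,-42.6],[-9.2,8.3,-0.2,18.7,7.3,-42.6],[-9.2,8.3,-0.2,18.7,7.3,-42.6],[-9.2,8.3,-0.2,18.7,7.3,-42.6]]
  ]
}}

```text
clock: 5.15
tool_pos: [0.577, -0.2495, 0.2088]
orientation: [180.0, 0.2, -44.9]
force: [0.8, -0.3, -0.2]
opening: 0.0043
gripper_force: 30.0
```

Request:
{"fn": "send_rows", "kwargs": {
  "plan": [
    [[-14.1,-12.7,3,0,0,-38],[-14.1,-12.7,3,0,0,-38],[-14.1,-12.7,3,0,0,-38],[-14.1,-12.7,3,0,0,-38],[-14.1,-12.7,3,0,0,-38],[-14.1,-12.7,3,0,0,-38],[-14.1,-12.7,3,0,0,-38],[-14.1,-12.7,3,0,0,-38]]
  ]
}}

```text
clock: 5.82
tool_pos: [0.5685, -0.0598, 0.1781]
orientation: [180.0, 0.3, -7.2]
force: [0.6, -0.4, -0.3]
opening: 0.0046
gripper_force: 30.0
```

Request:
{"fn": "send_rows", "kwargs": {
  "plan": [
    [[-1.6,-15.4,4,0,0,0],[-1.6,-15.4,4,0,0,0],[-1.6,-15.4,4,0,0,0],[-1.6,-15.4,4,0,0,0],[-1.6,-15.4,4,0,0,0],[-1.6,-15.4,4,0,0,0],[-1.6,-15.4,4,0,0,0],[-1.6,-15.4,4,0,0,0]]
  ]
}}

```text
clock: 6.48
tool_pos: [0.5717, 0.0936, 0.139]
orientation: [-180.0, 0.2, -7.2]
force: [0.2, 0.1, -1.1]
opening: 0.0048
gripper_force: 30.0
```

```bash
python3 - <<'E'
from h import *
way([(tray(0,.102,.11),down(TY))])
t=ctrl.snapshot("top");s=ctrl.snapshot("side")
np.savez("t3",**t);np.savez("s3",**s)
a=t["img"][150:270,180:380];b=s["img"][120:290,220:350]
c=np.zeros((600,800,3),np.uint8);c[:300,:500]=cv2.resize(a,(500,300),interpolation=cv2.INTER_CUBIC);c[:400,500:]=cv2.resize(b,(300,400),interpolation=cv2.INTER_CUBIC)
cv2.imwrite("pics/g3.png",c[:400,:,::-1])
E
```

```text
clock 6.4833 at [0.5717 0.0936 0.139 ] [-180.     0.2   -7.2] F [ 0.2  0.1 -1.1] open 0.0048
[0.12, -0.13, 2.9, -0.0, 0.2, -0.2] rows>=0.7
```

View pics/g3.png

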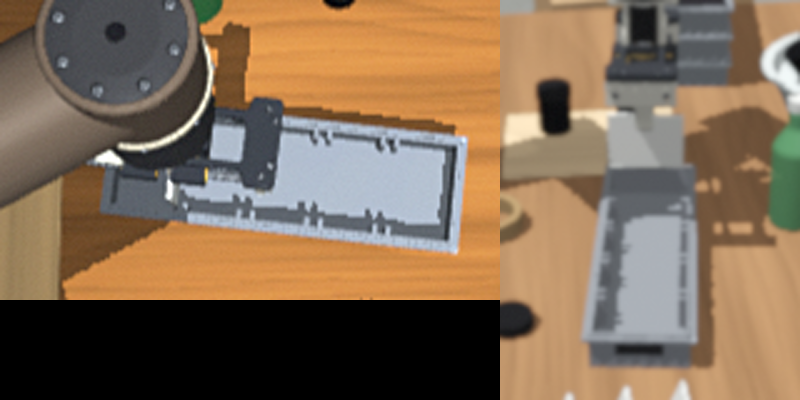

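The top view shows the arm over the tray's left end. The side view shows the plate face-on above slot 3, spanning about columns 267–299. Next I'll check lateral centring.

```bash
python3 - <<'E'
from h import *
s=dict(np.load("s3.npz")); o=ctrl.get_obs(); p=o["tool_pos"]; M=Ro.from_euler("xyz",o["orientation"],degrees=True)
box=(255,155,312,195)
m=rgbmask(s["img"],box,lambda r:(r.min(2)>150)&(r.max(2)-r.min(2)<30)); m=cv2.morphologyEx(m,cv2.MORPH_OPEN,np.ones((9,9)))
c=max(cont(m,box),key=lambda c:cv2.contourArea(np.float32(c))); print(cv2.approxPolyDP(cv2.convexHull(np.float32(c)),1.,True)[:,0].tolist())
L=np.array([[sx*.046,0,z] for z in(-.017,.053) for sx in(-1,1)]); print(proj(s,p+M.apply(L)))
print("row widths",[ (r,(np.nonzero(m[(r-155)*4])[0][[0,-1]]/4+255).tolist()) for r in range(168,188,3) if m[(r-155)*4].any()])
E
```

```text
[[266.625, 168.125], [272.875, 167.125], [277.125, 168.375], [288.125, 187.375], [288.125, 189.875], [267.625, 190.125]]
[[265.43876773 166.67865322]
 [298.84100136 166.97032299]
 [266.16155256 188.87505289]
 [298.62378292 189.23073159]]
row widths [(168, [268.5, 275.25]), (171, [266.75, 278.25]), (174, [266.5, 279.0]), (177, [266.75, 281.5]), (180, [267.0, 283.75]), (183, [267.25, 285.5]), (186, [267.5, 287.25])]
```

Request:
{"fn": "send_rows", "kwargs": {
  "plan": [
    [[0.1,-0.1,2,0,0.2,-0.2],[0.1,-0.1,4,0,0.2,-0.2],[0.1,-0.1,4.4,0,0.2,-0.2],[0.1,-0.1,4.8,0,0.2,-0.2],[0.1,-0.1,4.8,0,0.2,-0.2],[0.1,-0.1,4.8,0,0.2,-0.2]]
  ]
}}

```text
clock: 7.08
tool_pos: [0.5727, 0.0955, 0.0916]
orientation: [-180.0, -0.0, -6.8]
force: [0.1, -0.1, -1.4]
opening: 0.0048
gripper_force: 30.0
```

Request:
{"fn": "send_rows", "kwargs": {
  "plan": [
    [[0,0,0.5,0,0,0],[0,0,1,0,0,0],[0,0,1.5,0,0,0],[0,0,1.5,0,0,0],[0,0,1.5,0,0,0]]
  ]
}}

```text
clock: 7.5
tool_pos: [0.5721, 0.0957, 0.0754]
orientation: [-180.0, 0.0, -6.8]
force: [-0.8, -2.1, -1.4]
opening: 0.0044
gripper_force: 30.0
```

Request:
{"fn": "send_rows", "kwargs": {
  "plan": [
    [[0,0,0.5,0,0,0],[0,0,1,0,0,0],[0,0,1.5,0,0,0],[0,0,1.7,0,0,0],[0,0,1.7,0,0,0]]
  ]
}}

```text
clock: 7.92
tool_pos: [0.5725, 0.0958, 0.0603]
orientation: [-180.0, -0.0, -6.8]
force: [-5.7, -2.5, 16.4]
opening: 0.0046
gripper_force: 30.0
```

Request:
{"fn": "send_rows", "kwargs": {
  "plan": [
    [[0,0,0.2,0,0,0],[0,0,0.2,0,0,0],[0,0,0.2,0,0,0]]
  ]
}}

```text
clock: 8.17
tool_pos: [0.5727, 0.0958, 0.06]
orientation: [-180.0, -0.1, -6.7]
force: [-12.9, -2.6, 31.9]
opening: 0.0047
gripper_force: 30.0
```

Request:
{"fn": "send_rows", "kwargs": {
  "plan": [
    [[0,0,0,0,0,0],[0,0,0,0,0,0],[0,0,0,0,0,0],[0,0,0,0,0,0]]
  ],
  "fingers": 0.35
}}

```text
clock: 8.5
tool_pos: [0.5724, 0.096, 0.0564]
orientation: [-180.0, 0.0, -6.8]
force: [-0.2, 0.5, -0.2]
opening: 0.0257
gripper_force: 0.0
```

Request:
{"fn": "send_rows", "kwargs": {
  "plan": [
    [[0,0,-4,0,0,0],[0,0,-8,0,0,0],[0,0,-11,0,0,0],[0,0,-11,0,0,0]]
  ]
}}

```text
clock: 8.83
tool_pos: [0.5761, 0.097, 0.1735]
orientation: [-179.7, -0.5, -6.7]
force: [0.6, 0.4, 0.5]
opening: 0.0309
gripper_force: 0.0
```

```bash
python3 - <<'E'
from h import *
g=TOPS[2]-.017*U
way([((.57,-.06,.19),down(-20)),((.57,-.25,.21),down(-60)),(g+.08*U,RG)])
E
```

```text
clock 8.8333 at [0.5761 0.097  0.1735] [-179.7   -0.5   -6.7] F [0.6 0.4 0.5] open 0.0309
[1.26, 15.65, -1.72, -0.3, -0.5, 13.3] rows>=3.8
[6.51, 17.85, -2.01, -0.0, 0.0, 40.0] rows>=5.6
[8.99, 2.39, 7.23, -19.6, -4.8, 27.7] rows>=4.8
```

Request:
{"fn": "send_rows", "kwargs": {
  "plan": [
    [[1.3,15.6,-1.7,0,-0.5,13.3],[1.3,15.6,-1.7,0,-0.5,13.3],[1.3,15.6,-1.7,0,-0.5,13.3],[1.3,15.6,-1.7,0,-0.5,13.3],[1.3,15.6,-1.7,0,-0.5,13.3]]
  ]
}}

```text
clock: 9.25
tool_pos: [0.5664, -0.065, 0.1839]
orientation: [179.9, 0.5, -20.3]
force: [-0.8, 0.6, 1.0]
opening: 0.0307
gripper_force: 0.0
```

Request:
{"fn": "send_rows", "kwargs": {
  "plan": [
    [[6.5,17.8,-2,0,0,40],[6.5,17.8,-2,0,0,40],[6.5,17.8,-2,0,0,40],[6.5,17.8,-2,0,0,40],[6.5,17.8,-2,0,0,40],[6.5,17.8,-2,0,0,40],[6.5,17.8,-2,0,0,40],[6.5,17.8,-2,0,0,40]]
  ]
}}

```text
clock: 9.92
tool_pos: [0.5666, -0.2502, 0.2024]
orientation: [179.6, 0.4, -60.0]
force: [-1.5, 0.3, -0.3]
opening: 0.0307
gripper_force: 0.0
```

```bash
python3 - <<'E'
from h import *
g=TOPS[2]-.017*U
way([(g+.08*U,RG),(g,RG)])
t=ctrl.snapshot("top");s=ctrl.snapshot("side")
np.savez("t4",**t);np.savez("s4",**s)
a=t["img"][180:260,200:380];b=s["img"][140:285,240:330]
c=np.zeros((600,800,3),np.uint8);c[:222,:500]=cv2.resize(a,(500,222),interpolation=cv2.INTER_CUBIC);c[:483,500:]=cv2.resize(b,(300,483),interpolation=cv2.INTER_CUBIC)
cv2.imwrite("pics/g4.png",c[:483,:,::-1])
C=[tray(x,.102+y,z) for y in(-.0025,.0025) for x in(-.046,.046) for z in(.074,)]
print("pred top corners top",proj(t,C).tolist(),"side",proj(s,C).tolist())
E
```

```text
clock 9.9167 at [ 0.5666 -0.2502  0.2024] [179.6   0.4 -60. ] F [-1.5  0.3 -0.3] open 0.0307
[9.19, 2.05, 6.42, -19.1, -4.6, 27.8] rows>=4.8
[0.0, 0.0, 8.0, -0.0, 0.0, -0.0] rows>=1.9
pred top corners top [[250.6614256853672, 231.51846956227644], [255.3292234305769, 194.6524776877402], [248.6293949532059, 231.28692929666], [253.31945411296545, 194.42807036251386]] side [[266.7084839560583, 192.89464783137993], [299.0418559733102, 193.12801237592828], [266.8267482625841, 192.03079475773592], [299.0528375735562, 192.26073677328904]]
```

View pics/g4.png

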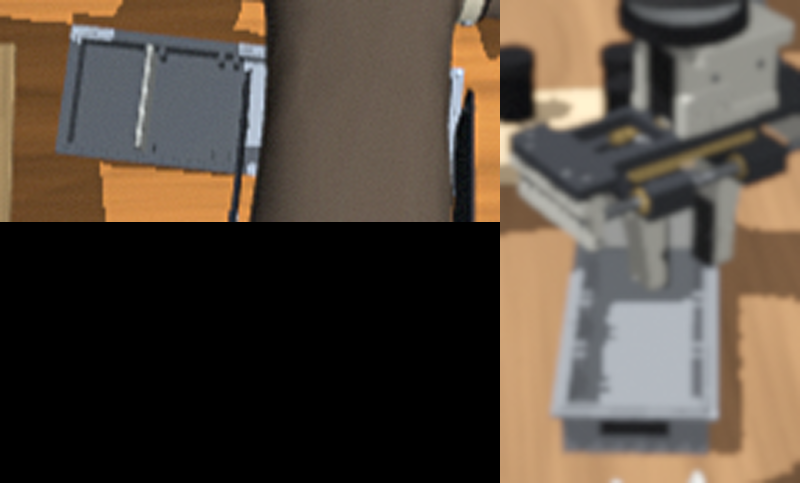

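The placed divider shows in the top view as a thin strip from (254,196) to (250,233). I'll measure it.

```bash
python3 - <<'E'
from h import *
t=dict(np.load("t4.npz"))
box=(240,185,262,245)
m=rgbmask(t["img"],box,lambda r:(r.min(2)>135)&(r[...,0]-r[...,2]>0)&(r.max(2)-r.min(2)<50))
for c in cont(m,box):
    if len(c)>40: print(cv2.minAreaRect(np.float32(c)),c.min(0),c.max(0)); B=c
for z in(.074,.08):
    e=plane(t,[B[B[:,1].argmin()],B[B[:,1].argmax()]],z); print(z,e, np.linalg.norm(e[0]-e[1]),e.mean(0), tray(0,.102,z))
E
```

```text
Traceback (most recent call last):
NameError: name 'B' is not defined. Did you mean: 'b'?
```

```bash
python3 - <<'E'
from h import *
t=dict(np.load("t4.npz")); i=t["img"].astype(int)
for y in (190,192,193,194,195,196,197,200,215,228,230,231,232,233,234,235,236): print(y,[int(v) for v in i[y,244:262].mean(1)])
print(i[215,250:256].tolist())
E
```

```text
190 [83, 80, 78, 79, 78, 79, 75, 80, 75, 75, 76, 74, 77, 78, 76, 76, 77, 77]
192 [100, 100, 100, 100, 97, 100, 95, 97, 97, 95, 91, 94, 94, 91, 91, 88, 88, 83]
193 [100, 99, 101, 102, 103, 101, 101, 101, 100, 99, 101, 101, 101, 101, 102, 98, 98, 94]
194 [88, 85, 94, 97, 96, 99, 100, 99, 101, 98, 99, 99, 99, 99, 99, 103, 99, 98]
195 [55, 58, 65, 68, 75, 76, 81, 82, 93, 114, 103, 91, 89, 93, 97, 102, 100, 103]
196 [48, 48, 47, 47, 50, 47, 48, 48, 92, 154, 156, 88, 71, 82, 94, 89, 84, 87]
197 [77, 75, 68, 70, 68, 61, 51, 51, 94, 184, 187, 99, 52, 78, 99, 77, 51, 56]
200 [99, 98, 98, 99, 100, 100, 101, 97, 109, 172, 132, 106, 100, 81, 63, 57, 88, 103]
215 [102, 100, 96, 102, 100, 97, 112, 176, 145, 109, 106, 103, 103, 99, 99, 101, 102, 103]
228 [101, 100, 98, 93, 97, 185, 192, 119, 103, 103, 102, 103, 100, 102, 101, 101, 103, 101]
230 [101, 101, 101, 99, 97, 174, 156, 112, 105, 101, 102, 102, 100, 102, 101, 101, 102, 100]
231 [98, 101, 101, 97, 112, 181, 145, 109, 105, 101, 100, 92, 98, 101, 102, 103, 101, 104]
232 [100, 102, 100, 100, 109, 153, 116, 106, 102, 102, 100, 76, 93, 103, 99, 103, 101, 103]
233 [101, 100, 103, 99, 86, 94, 90, 104, 104, 102, 96, 62, 94, 100, 103, 102, 102, 101]
234 [100, 101, 100, 100, 97, 95, 93, 99, 105, 100, 96, 74, 99, 101, 102, 100, 103, 100]
235 [102, 99, 101, 100, 98, 98, 101, 96, 103, 102, 101, 93, 102, 100, 100, 100, 103, 102]
236 [100, 101, 102, 103, 103, 94, 101, 94, 99, 99, 104, 102, 103, 101, 96, 101, 101, 101]
[[107, 112, 117], [174, 177, 177], [144, 147, 145], [108, 111, 110], [104, 109, 106], [97, 104, 110]]
```

Strip rows 195.2–232.3 against a predicted 194.5–231.4 put the divider in slot 3, about 1.7 mm toward −x, which is inside tolerance. The tip height at contact matches fully down. I'll correct the grasp y slightly and go on.

```bash
sed -i 's/^TC=/TOPS[:,1]+=.0013\nTC=/' h.py; python3 - <<'E'
from h import *
g=TOPS[2]-.017*U
way([(g+.07*U,RG),(g,RG)])
E
```

```text
clock 10.0167 at [ 0.5669 -0.2494  0.2029] [179.6   0.4 -59.9] F [-0.1 -0.2 -0.4] open 0.0306
[8.97, 2.35, 7.41, -19.1, -4.6, 27.8] rows>=4.8
[0.0, 0.01, 7.0, -0.0, -0.0, 0.0] rows>=1.7
```

Request:
{"fn": "send_rows", "kwargs": {
  "plan": [
    [[9,2.3,7.4,-19.1,-4.6,27.8],[9,2.3,7.4,-19.1,-4.6,27.8],[9,2.3,7.4,-19.1,-4.6,27.8],[9,2.3,7.4,-19.1,-4.6,27.8],[9,2.3,7.4,-19.1,-4.6,27.8],[9,2.3,7.4,-19.1,-4.6,27.8],[9,2.3,7.4,-19.1,-4.6,27.8],[9,2.3,7.4,-19.1,-4.6,27.8]]
  ]
}}

```text
clock: 10.68
tool_pos: [0.5915, -0.3387, 0.1291]
orientation: [160.2, 0.0, -87.9]
force: [-0.3, 0.3, -0.1]
opening: 0.0308
gripper_force: 0.0
```

```bash
python3 - <<'E'
from h import *
g=TOPS[2]-.017*U
way([(g,RG)])
E
```

```text
clock 10.6833 at [ 0.5915 -0.3387  0.1291] [160.2   0.  -87.9] F [-0.3  0.3 -0.1] open 0.0308
[-0.01, 0.06, 7.09, -0.2, 0.0, 0.1] rows>=1.7
```

Request:
{"fn": "send_rows", "kwargs": {
  "plan": [
    [[0,0.1,4,0,0,0],[0,0.1,6,0,0,0],[0,0.1,7.1,0,0,0],[0,0.1,7.1,0,0,0],[0,0.1,7.1,0,0,0]]
  ]
}}

```text
clock: 11.1
tool_pos: [0.5664, -0.3405, 0.064]
orientation: [160.2, -0.0, -88.1]
force: [0.2, 0.5, 0.6]
opening: 0.0307
gripper_force: 0.0
```

Request:
{"fn": "send_rows", "kwargs": {
  "plan": [
    [[0,0,0,0,0,0],[0,0,0,0,0,0],[0,0,0,0,0,0],[0,0,0,0,0,0],[0,0,0,0,0,0],[0,0,0,0,0,0]]
  ],
  "fingers": 0
}}

```text
clock: 11.6
tool_pos: [0.5663, -0.3404, 0.0627]
orientation: [160.1, -0.0, -88.1]
force: [1.3, 0.8, 1.5]
opening: 0.0049
gripper_force: 30.0
```

Request:
{"fn": "send_rows", "kwargs": {
  "plan": [
    [[0,0,-1,0,0,0],[0,0,-3,0,0,0],[0,0,-6,0,0,0],[0,0,-9,0,0,0],[0,0,-12,0,0,0],[0,0,-12,0,0,0],[0,0,-12,0,0,0]]
  ]
}}

```text
clock: 12.18
tool_pos: [0.6084, -0.3392, 0.1777]
orientation: [160.3, -0.1, -88.1]
force: [-0.7, -0.4, -0.9]
opening: 0.0049
gripper_force: 30.0
```

```bash
python3 - <<'E'
from h import *
way([((.57,-.25,.20),down(-45)),((.56,-.08,.18),down(TY)),(tray(0,.034,.14),down(TY))])
E
```

```text
clock 12.1833 at [ 0.6084 -0.3392  0.1777] [ 1.603e+02 -1.000e-01 -8.810e+01] F [-0.7 -0.4 -0.9] open 0.0049
[-9.04, 4.09, -0.92, 18.8, 7.3, -42.7] rows>=6.6
[-12.73, -11.3, 2.02, -0.0, 0.0, -38.0] rows>=5.3
[-0.85, -10.7, 4.01, -0.0, -0.0, -0.0] rows>=2.7
```

Request:
{"fn": "send_rows", "kwargs": {
  "plan": [
    [[-9,4.1,-0.9,18.8,7.3,-42.7],[-9,4.1,-0.9,18.8,7.3,-42.7],[-9,4.1,-0.9,18.8,7.3,-42.7],[-9,4.1,-0.9,18.8,7.3,-42.7],[-9,4.1,-0.9,18.8,7.3,-42.7],[-9,4.1,-0.9,18.8,7.3,-42.7],[-9,4.1,-0.9,18.8,7.3,-42.7],[-9,4.1,-0.9,18.8,7.3,-42.7]]
  ]
}}

```text
clock: 12.85
tool_pos: [0.5669, -0.2502, 0.198]
orientation: [-180.0, 0.2, -44.9]
force: [0.4, 0.1, 0.8]
opening: 0.0049
gripper_force: 30.0
```

Request:
{"fn": "send_rows", "kwargs": {
  "plan": [
    [[-12.7,-11.3,2,0,0,-38],[-12.7,-11.3,2,0,0,-38],[-12.7,-11.3,2,0,0,-38],[-12.7,-11.3,2,0,0,-38],[-12.7,-11.3,2,0,0,-38],[-12.7,-11.3,2,0,0,-38],[-12.7,-11.3,2,0,0,-38],[-12.7,-11.3,2,0,0,-38]]
  ]
}}

```text
clock: 13.52
tool_pos: [0.5584, -0.0803, 0.1775]
orientation: [-180.0, 0.3, -7.2]
force: [0.0, -1.5, -0.9]
opening: 0.0044
gripper_force: 30.0
```

Request:
{"fn": "send_rows", "kwargs": {
  "plan": [
    [[-0.9,-10.7,4,0,0,0],[-0.9,-10.7,4,0,0,0],[-0.9,-10.7,4,0,0,0],[-0.9,-10.7,4,0,0,0],[-0.9,-10.7,4,0,0,0],[-0.9,-10.7,4,0,0,0],[-0.9,-10.7,4,0,0,0]]
  ]
}}

```text
clock: 14.1
tool_pos: [0.5629, 0.0259, 0.1385]
orientation: [-179.9, 0.2, -7.2]
force: [0.3, 0.2, -0.1]
opening: 0.0045
gripper_force: 30.0
```

```bash
python3 - <<'E'
from h import *
way([(tray(0,.034,.092),down(TY))])
s=ctrl.snapshot("side"); o=ctrl.get_obs(); p=o["tool_pos"]; M=Ro.from_euler("xyz",o["orientation"],degrees=True)
q=proj(s,p+M.apply(np.array([[sx*.046,0,z] for z in(0,.02,.04) for sx in(-1,1)])))
for a,b in zip(q[::2],q[1::2]):
    r=int(round(a[1])); print(r,np.round(a[0],1),s["img"][r,int(a[0])-4:int(a[0])+6].mean(1).astype(int).tolist(),np.round(b[0],1),s["img"][r,int(b[0])-4:int(b[0])+6].mean(1).astype(int).tolist())
E
```

```text
clock 14.1 at [0.5629 0.0259 0.1385] [-179.9    0.2   -7.2] F [ 0.3  0.2 -0.1] open 0.0045
[0.18, -0.15, 4.65, -0.1, 0.2, -0.2] rows>=1.1
184 263.6 [131, 132, 132, 134, 146, 163, 170, 172, 173, 172] 298.4 [147, 146, 147, 148, 147, 142, 136, 128, 115, 107]
191 263.9 [136, 135, 136, 138, 146, 160, 169, 172, 172, 172] 298.4 [146, 146, 145, 143, 131, 112, 102, 111, 124, 125]
197 264.1 [83, 79, 83, 103, 135, 160, 169, 172, 172, 172] 298.3 [146, 146, 146, 147, 141, 126, 121, 131, 121, 104]
```

```bash
cat >> h.py <<'E'
def lat(s,p,M,rows=(.005,.015,.025,.035,.045)):
    "observed minus predicted plate side edges in side view, px"
    g=cv2.GaussianBlur(s["img"],(1,3),0).mean(2)
    for z in rows:
        out=[]
        for sx in(-1,1):
            u,v=proj(s,[p+M.apply([sx*.046,0,z])])[0]; r=int(round(v)); xs=np.arange(int(u)-5,int(u)+7)
            d=-sx*np.gradient(g[r,xs]); k=d[1:-1].argmax()+1; a,b,c=d[k-1:k+2]; out.append(round(xs[k]+.5*(a-c)/(a-2*b+c)-u,2))
        print(z,out)
E
python3 - <<'E'
from h import *
s=ctrl.snapshot("side"); o=ctrl.get_obs(); lat(s,o["tool_pos"],Ro.from_euler("xyz",o["orientation"],degrees=True))
print("first"); lat(dict(np.load("s3.npz")),np.array([.5717,.0936,.139]),Ro.from_euler("xyz",[-180,.2,-7.2],degrees=True))
E
```

```text
0.005 [np.float64(-0.45), np.float64(0.46)]
0.015 [np.float64(-0.18), np.float64(0.25)]
0.025 [np.float64(-0.48), np.float64(0.32)]
0.035 [np.float64(-0.34), np.float64(4.76)]
0.045 [np.float64(-0.48), np.float64(4.89)]
first
0.005 [np.float64(-2.16), np.float64(1.72)]
0.015 [np.float64(0.01), np.float64(1.09)]
0.025 [np.float64(0.37), np.float64(0.48)]
0.035 [np.float64(0.67), np.float64(0.47)]
0.045 [np.float64(0.65), np.float64(0.41)]
```

Request:
{"fn": "send_rows", "kwargs": {
  "plan": [
    [[0.4,-0.1,2,0,0.2,-0.2],[0.4,-0.1,4,0,0.2,-0.2],[0.4,-0.1,4.4,0,0.2,-0.2],[0.4,-0.1,4.7,0,0.2,-0.2],[0.4,-0.1,4.7,0,0.2,-0.2],[0.4,-0.1,4.7,0,0.2,-0.2]]
  ]
}}

```text
clock: 14.7
tool_pos: [0.5672, 0.0274, 0.0922]
orientation: [-179.9, -0.0, -6.9]
force: [0.0, 0.5, 0.5]
opening: 0.0049
gripper_force: 30.0
```

```bash
sed -i 's/^TOPS\[:,1\]+=.0013/TOPS[:2,1]=[-.3445,-.3408]/' h.py; python3 - <<'E'
from h import *
way([(tray(.0025,.034,.075),down(TY)),(tray(.0025,.034,.0575),down(TY))])
E
```

```text
clock 14.7 at [0.5672 0.0274 0.0922] [-179.9   -0.    -6.9] F [0.  0.5 0.5] open 0.0049
[0.0, 0.04, 1.72, -0.1, -0.0, 0.1] rows>=0.4
[0.0, 0.0, 1.75, 0.0, -0.0, 0.0] rows>=0.4
```

Request:
{"fn": "send_rows", "kwargs": {
  "plan": [
    [[0,0,0.5,0,0,0],[0,0,1,0,0,0],[0,0,1.7,0,0,0],[0,0,1.7,0,0,0]]
  ]
}}

```text
clock: 15.03
tool_pos: [0.5657, 0.0274, 0.0728]
orientation: [-179.9, 0.1, -6.9]
force: [-0.3, -0.1, 0.2]
opening: 0.0044
gripper_force: 30.0
```

Request:
{"fn": "send_rows", "kwargs": {
  "plan": [
    [[0,0,0.5,0,0,0],[0,0,1,0,0,0],[0,0,1.5,0,0,0],[0,0,1.7,0,0,0],[0,0,1.8,0,0,0],[0,0,1.8,0,0,0]]
  ]
}}

```text
clock: 15.53
tool_pos: [0.5663, 0.0276, 0.0572]
orientation: [-179.9, 0.1, -6.8]
force: [-5.5, 1.9, 13.9]
opening: 0.0049
gripper_force: 30.0
```

Request:
{"fn": "send_rows", "kwargs": {
  "plan": [
    [[0,0,0.1,0,0,0],[0,0,0.1,0,0,0],[0,0,0.1,0,0,0]]
  ]
}}

```text
clock: 15.78
tool_pos: [0.5663, 0.0275, 0.0572]
orientation: [-179.9, 0.0, -6.8]
force: [-9.5, 1.4, 22.3]
opening: 0.0048
gripper_force: 30.0
```

Request:
{"fn": "send_rows", "kwargs": {
  "plan": [
    [[0,0,0,0,0,0],[0,0,0,0,0,0],[0,0,0,0,0,0],[0,0,0,0,0,0]]
  ],
  "fingers": 0.35
}}

```text
clock: 16.12
tool_pos: [0.5665, 0.0276, 0.0549]
orientation: [-179.9, 0.1, -6.8]
force: [0.3, 0.1, -0.4]
opening: 0.0258
gripper_force: 0.0
```

Request:
{"fn": "send_rows", "kwargs": {
  "plan": [
    [[0,0,-4,0,0,0],[0,0,-8,0,0,0],[0,0,-12,0,0,0],[0,0,-12,0,0,0]]
  ]
}}

```text
clock: 16.45
tool_pos: [0.571, 0.0281, 0.1834]
orientation: [-179.7, -0.6, -6.8]
force: [1.4, 0.4, 0.8]
opening: 0.0308
gripper_force: 0.0
```

```bash
python3 - <<'E'
from h import *
g=TOPS[1]-.017*U
way([((.55,-.12,.20),down(-30)),((.53,-.28,.20),down(-75)),(g+.07*U,RG)])
E
```

```text
clock 16.45 at [0.571  0.0281 0.1834] [-179.7   -0.6   -6.8] F [1.4 0.4 0.8] open 0.0308
[-0.32, 14.94, -1.74, -0.4, -0.5, 23.2] rows>=3.6
[6.26, 14.87, 0.01, -0.0, -0.0, 45.0] rows>=6.3
[6.04, 0.67, 7.17, -20.0, -2.3, 12.9] rows>=3.3
```

Request:
{"fn": "send_rows", "kwargs": {
  "plan": [
    [[-0.3,14.9,-2.2,0,-0.5,23.2],[-0.3,14.9,-2.2,0,-0.5,23.2],[-0.3,14.9,-2.2,0,-0.5,23.2],[-0.3,14.9,-2.2,0,-0.5,23.2],[-0.3,14.9,-2.2,0,-0.5,23.2],[-0.3,14.9,-2.2,0,-0.5,23.2]]
  ]
}}

```text
clock: 16.95
tool_pos: [0.5456, -0.1216, 0.1968]
orientation: [180.0, 0.6, -30.2]
force: [0.1, 0.6, 0.3]
opening: 0.0305
gripper_force: 0.0
```

Request:
{"fn": "send_rows", "kwargs": {
  "plan": [
    [[6.3,14.9,0,0,0,45],[6.3,14.9,0,0,0,45],[6.3,14.9,0,0,0,45],[6.3,14.9,0,0,0,45],[6.3,14.9,0,0,0,45],[6.3,14.9,0,0,0,45],[6.3,14.9,0,0,0,45],[6.3,14.9,0,0,0,45]]
  ]
}}

```text
clock: 17.62
tool_pos: [0.5261, -0.2801, 0.1958]
orientation: [179.5, 0.4, -75.1]
force: [0.2, 0.7, 0.4]
opening: 0.0303
gripper_force: 0.0
```

Request:
{"fn": "send_rows", "kwargs": {
  "plan": [
    [[6,0.7,7.2,-20,-2.3,12.9],[6,0.7,7.2,-20,-2.3,12.9],[6,0.7,7.2,-20,-2.3,12.9],[6,0.7,7.2,-20,-2.3,12.9],[6,0.7,7.2,-20,-2.3,12.9],[6,0.7,7.2,-20,-2.3,12.9],[6,0.7,7.2,-20,-2.3,12.9],[6,0.7,7.2,-20,-2.3,12.9]]
  ]
}}

```text
clock: 18.28
tool_pos: [0.5342, -0.3398, 0.1257]
orientation: [159.6, 0.3, -88.0]
force: [0.4, 0.3, 1.2]
opening: 0.0308
gripper_force: 0.0
```

```bash
python3 - <<'E'
from h import *
g=TOPS[1]-.017*U
way([(g,RG)])
E
```

```text
clock 18.2833 at [ 0.5342 -0.3398  0.1257] [159.6   0.3 -88. ] F [0.4 0.3 1.2] open 0.0308
[0.08, -0.43, 6.58, 0.4, 0.2, 0.1] rows>=1.6
```

Request:
{"fn": "send_rows", "kwargs": {
  "plan": [
    [[0.1,-0.4,3,0.4,0.2,0.1],[0.1,-0.4,5,0.4,0.2,0.1],[0.1,-0.4,6.6,0.4,0.2,0.1],[0.1,-0.4,6.6,0.4,0.2,0.1],[0.1,-0.4,6.6,0.4,0.2,0.1]]
  ]
}}

```text
clock: 18.7
tool_pos: [0.5143, -0.3416, 0.0624]
orientation: [159.9, 0.0, -88.1]
force: [0.7, 0.4, 1.6]
opening: 0.0309
gripper_force: 0.0
```

Request:
{"fn": "send_rows", "kwargs": {
  "plan": [
    [[0,0,0,0,0,0],[0,0,0,0,0,0],[0,0,0,0,0,0],[0,0,0,0,0,0],[0,0,0,0,0,0],[0,0,0,0,0,0]]
  ],
  "fingers": 0
}}

```text
clock: 19.2
tool_pos: [0.5149, -0.3417, 0.0615]
orientation: [159.9, 0.0, -88.1]
force: [0.3, -0.1, 2.6]
opening: 0.0047
gripper_force: 30.0
```

Request:
{"fn": "send_rows", "kwargs": {
  "plan": [
    [[0,0,-1,0,0,0],[0,0,-3,0,0,0],[0,0,-6,0,0,0],[0,0,-9,0,0,0],[0,0,-12,0,0,0],[0,0,-12,0,0,0],[0,0,-12,0,0,0]]
  ]
}}

```text
clock: 19.78
tool_pos: [0.5575, -0.3405, 0.1759]
orientation: [160.1, -0.0, -88.1]
force: [-0.9, 0.5, -1.4]
opening: 0.0049
gripper_force: 30.0
```

```bash
python3 - <<'E'
from h import *
way([((.55,-.25,.20),down(-45)),((.55,-.13,.18),down(TY)),(tray(.002,-.034,.14),down(TY))])
E
```

```text
clock 19.7833 at [ 0.5575 -0.3405  0.1759] [160.1  -0.  -88.1] F [-0.9  0.5 -1.4] open 0.0049
[-9.07, 1.24, -2.12, 19.0, 7.5, -42.6] rows>=6.6
[-8.5, -8.48, 1.99, 0.0, -0.0, -38.0] rows>=5.3
[-0.27, -8.98, 4.0, 0.0, -0.0, -0.0] rows>=2.4
```

Request:
{"fn": "send_rows", "kwargs": {
  "plan": [
    [[-9.1,1.2,-2.1,19,7.5,-42.6],[-9.1,1.2,-2.1,19,7.5,-42.6],[-9.1,1.2,-2.1,19,7.5,-42.6],[-9.1,1.2,-2.1,19,7.5,-42.6],[-9.1,1.2,-2.1,19,7.5,-42.6],[-9.1,1.2,-2.1,19,7.5,-42.6],[-9.1,1.2,-2.1,19,7.5,-42.6],[-9.1,1.2,-2.1,19,7.5,-42.6]]
  ]
}}

```text
clock: 20.45
tool_pos: [0.5473, -0.2495, 0.1977]
orientation: [180.0, 0.2, -44.9]
force: [-0.3, -0.1, -0.4]
opening: 0.0047
gripper_force: 30.0
```

Request:
{"fn": "send_rows", "kwargs": {
  "plan": [
    [[-8.5,-8.5,2,0,0,-38],[-8.5,-8.5,2,0,0,-38],[-8.5,-8.5,2,0,0,-38],[-8.5,-8.5,2,0,0,-38],[-8.5,-8.5,2,0,0,-38],[-8.5,-8.5,2,0,0,-38],[-8.5,-8.5,2,0,0,-38],[-8.5,-8.5,2,0,0,-38]]
  ]
}}

```text
clock: 21.12
tool_pos: [0.5486, -0.1292, 0.177]
orientation: [180.0, 0.3, -7.3]
force: [0.6, -0.7, -0.0]
opening: 0.0046
gripper_force: 30.0
```

Request:
{"fn": "send_rows", "kwargs": {
  "plan": [
    [[-0.3,-9,4,0,0,0],[-0.3,-9,4,0,0,0],[-0.3,-9,4,0,0,0],[-0.3,-9,4,0,0,0],[-0.3,-9,4,0,0,0],[-0.3,-9,4,0,0,0],[-0.3,-9,4,0,0,0]]
  ]
}}

```text
clock: 21.7
tool_pos: [0.5571, -0.0404, 0.1381]
orientation: [-180.0, 0.2, -7.2]
force: [-0.1, -0.6, -0.5]
opening: 0.0044
gripper_force: 30.0
```

```bash
python3 - <<'E'
from h import *
way([(tray(.002,-.034,.092),down(TY))])
s=ctrl.snapshot("side"); o=ctrl.get_obs(); lat(s,o["tool_pos"],Ro.from_euler("xyz",o["orientation"],degrees=True))
E
```

```text
clock 21.7 at [ 0.5571 -0.0404  0.1381] [-180.     0.2   -7.2] F [-0.1 -0.6 -0.5] open 0.0044
[0.15, -0.0, 4.61, -0.0, 0.2, -0.2] rows>=1.1
0.005 [np.float64(0.27), np.float64(6.35)]
0.015 [np.float64(0.28), np.float64(6.13)]
0.025 [np.float64(0.21), np.float64(5.65)]
0.035 [np.float64(-0.14), np.float64(5.7)]
0.045 [np.float64(-1.27), np.float64(4.66)]
```

Request:
{"fn": "send_rows", "kwargs": {
  "plan": [
    [[0.1,0,2,0,0.2,-0.2],[0.1,0,4,0,0.2,-0.2],[0.1,0,4.4,0,0.2,-0.2],[0.1,0,4.6,0,0.2,-0.2],[0.1,0,4.6,0,0.2,-0.2],[0.1,0,4.6,0,0.2,-0.2]]
  ]
}}

```text
clock: 22.25
tool_pos: [0.5583, -0.0399, 0.0927]
orientation: [-180.0, -0.0, -6.9]
force: [0.9, 0.1, -1.2]
opening: 0.0046
gripper_force: 30.0
```

```bash
python3 - <<'E'
from h import *
way([(tray(.0015,-.034,.075),down(TY)),(tray(.0015,-.034,.0575),down(TY))])
E
```

```text
clock 22.25 at [ 0.5583 -0.0399  0.0927] [-180.    -0.    -6.9] F [ 0.9  0.1 -1.2] open 0.0046
[-0.04, 0.06, 1.77, -0.0, -0.0, 0.1] rows>=0.4
[-0.0, 0.0, 1.75, -0.0, -0.0, 0.0] rows>=0.4
```

Request:
{"fn": "send_rows", "kwargs": {
  "plan": [
    [[0,0,0.5,0,0,0],[0,0,1,0,0,0],[0,0,1.7,0,0,0],[0,0,1.7,0,0,0]]
  ]
}}

```text
clock: 22.58
tool_pos: [0.5567, -0.0397, 0.0733]
orientation: [180.0, 0.1, -6.9]
force: [-1.4, 0.0, -0.1]
opening: 0.0049
gripper_force: 30.0
```

Request:
{"fn": "send_rows", "kwargs": {
  "plan": [
    [[0,0,0.5,0,0,0],[0,0,1,0,0,0],[0,0,1.5,0,0,0],[0,0,1.7,0,0,0],[0,0,1.9,0,0,0],[0,0,1.9,0,0,0]]
  ]
}}

```text
clock: 23.08
tool_pos: [0.5573, -0.0397, 0.0561]
orientation: [180.0, 0.1, -6.8]
force: [-3.4, 0.0, 7.7]
opening: 0.0049
gripper_force: 30.0
```

Request:
{"fn": "send_rows", "kwargs": {
  "plan": [
    [[0,0,0.15,0,0,0],[0,0,0.15,0,0,0],[0,0,0.15,0,0,0]]
  ]
}}

```text
clock: 23.33
tool_pos: [0.5573, -0.0398, 0.0561]
orientation: [180.0, 0.0, -6.8]
force: [-8.0, 1.0, 19.1]
opening: 0.0047
gripper_force: 30.0
```

Request:
{"fn": "send_rows", "kwargs": {
  "plan": [
    [[0,0,0,0,0,0],[0,0,0,0,0,0],[0,0,0,0,0,0],[0,0,0,0,0,0]]
  ],
  "fingers": 0.35
}}

```text
clock: 23.67
tool_pos: [0.5576, -0.0396, 0.0539]
orientation: [-180.0, 0.0, -6.9]
force: [0.3, 0.0, -0.1]
opening: 0.0256
gripper_force: 0.0
```

Request:
{"fn": "send_rows", "kwargs": {
  "plan": [
    [[0,0,-4,0,0,0],[0,0,-8,0,0,0],[0,0,-12,0,0,0],[0,0,-12,0,0,0],[0,0,-12,0,0,0]]
  ]
}}

```text
clock: 24.08
tool_pos: [0.5593, -0.0393, 0.1768]
orientation: [-179.9, -0.3, -6.8]
force: [0.1, -0.0, -1.7]
opening: 0.0307
gripper_force: 0.0
```

```bash
python3 - <<'E'
from h import *
g=TOPS[0]-.017*U
way([((.53,-.15,.195),down(-40)),((.49,-.30,.18),down(-80)),(g+.07*U,RG)])
E
```

```text
clock 24.0833 at [ 0.5593 -0.0393  0.1768] [-179.9   -0.3   -6.8] F [ 0.1 -0.  -1.7] open 0.0307
[-1.58, 11.33, -1.85, -0.2, -0.2, 33.2] rows>=4.6
[6.59, 14.06, 1.51, 0.0, -0.0, 40.0] rows>=5.6
[4.28, 1.0, 5.17, -20.0, -1.4, 7.9] rows>=3.0
```

Request:
{"fn": "send_rows", "kwargs": {
  "plan": [
    [[-1.6,11.3,-1.9,0,0,33.2],[-1.6,11.3,-1.9,0,0,33.2],[-1.6,11.3,-1.9,0,0,33.2],[-1.6,11.3,-1.9,0,0,33.2],[-1.6,11.3,-1.9,0,0,33.2],[-1.6,11.3,-1.9,0,0,33.2],[-1.6,11.3,-1.9,0,0,33.2]]
  ]
}}

```text
clock: 24.67
tool_pos: [0.5277, -0.15, 0.1919]
orientation: [179.9, 0.1, -39.9]
force: [1.0, -0.2, -0.3]
opening: 0.0306
gripper_force: 0.0
```

Request:
{"fn": "send_rows", "kwargs": {
  "plan": [
    [[6.6,14.1,1.5,0,0,40],[6.6,14.1,1.5,0,0,40],[6.6,14.1,1.5,0,0,40],[6.6,14.1,1.5,0,0,40],[6.6,14.1,1.5,0,0,40],[6.6,14.1,1.5,0,0,40],[6.6,14.1,1.5,0,0,40],[6.6,14.1,1.5,0,0,40]]
  ]
}}

```text
clock: 25.33
tool_pos: [0.488, -0.3, 0.1775]
orientation: [179.9, 0.0, -79.8]
force: [-0.7, 0.5, -0.7]
opening: 0.0305
gripper_force: 0.0
```

Request:
{"fn": "send_rows", "kwargs": {
  "plan": [
    [[4.3,1,5.2,-20,-1.4,7.9],[4.3,1,5.2,-20,-1.4,7.9],[4.3,1,5.2,-20,-1.4,7.9],[4.3,1,5.2,-20,-1.4,7.9],[4.3,1,5.2,-20,-1.4,7.9],[4.3,1,5.2,-20,-1.4,7.9],[4.3,1,5.2,-20,-1.4,7.9],[4.3,1,5.2,-20,-1.4,7.9]]
  ]
}}

```text
clock: 26.0
tool_pos: [0.4857, -0.3442, 0.1278]
orientation: [160.1, 0.0, -87.9]
force: [0.5, -0.2, 0.2]
opening: 0.0312
gripper_force: 0.0
```

```bash
python3 - <<'E'
from h import *
g=TOPS[0]-.017*U
way([(g,RG)])
E
```

```text
clock 26.0 at [ 0.4857 -0.3442  0.1278] [160.1   0.  -87.9] F [ 0.5 -0.2  0.2] open 0.0312
[-0.03, -0.14, 6.89, -0.1, -0.0, 0.0] rows>=1.7
```

Request:
{"fn": "send_rows", "kwargs": {
  "plan": [
    [[0,-0.1,3,0,0,0],[0,-0.1,5,0,0,0],[0,-0.1,6.9,0,0,0],[0,-0.1,6.9,0,0,0],[0,-0.1,6.9,0,0,0]]
  ]
}}

```text
clock: 26.42
tool_pos: [0.4625, -0.3453, 0.0621]
orientation: [160.0, 0.0, -88.0]
force: [0.3, 0.5, 0.3]
opening: 0.0305
gripper_force: 0.0
```

Request:
{"fn": "send_rows", "kwargs": {
  "plan": [
    [[0,0,0,0,0,0],[0,0,0,0,0,0],[0,0,0,0,0,0],[0,0,0,0,0,0],[0,0,0,0,0,0],[0,0,0,0,0,0]]
  ],
  "fingers": 0
}}

```text
clock: 26.92
tool_pos: [0.4632, -0.3453, 0.0615]
orientation: [160.0, -0.0, -88.0]
force: [-0.1, 0.2, 2.6]
opening: 0.0048
gripper_force: 30.0
```

Request:
{"fn": "send_rows", "kwargs": {
  "plan": [
    [[0,0,-1,0,0,0],[0,0,-3,0,0,0],[0,0,-6,0,0,0],[0,0,-9,0,0,0],[0,0,-12,0,0,0],[0,0,-12,0,0,0],[0,0,-12,0,0,0]]
  ]
}}

```text
clock: 27.5
tool_pos: [0.5057, -0.344, 0.1758]
orientation: [160.2, -0.1, -88.0]
force: [-1.1, 0.4, -1.0]
opening: 0.0046
gripper_force: 30.0
```

```bash
python3 - <<'E'
from h import *
way([((.53,-.26,.20),down(-45)),((.54,-.17,.18),down(TY)),(tray(.0015,-.102,.14),down(TY))])
E
```

```text
clock 27.5 at [ 0.5057 -0.344   0.1758] [ 1.602e+02 -1.000e-01 -8.800e+01] F [-1.1  0.4 -1. ] open 0.0046
[-8.31, -1.74, -3.21, 18.9, 7.4, -42.6] rows>=6.6
[-5.66, -7.07, 2.0, 0.0, 0.0, -38.0] rows>=5.3
[0.2, -6.27, 4.0, 0.0, 0.0, 0.0] rows>=1.8
```

Request:
{"fn": "send_rows", "kwargs": {
  "plan": [
    [[-8.3,-1.7,-3.2,18.9,7.4,-42.6],[-8.3,-1.7,-3.2,18.9,7.4,-42.6],[-8.3,-1.7,-3.2,18.9,7.4,-42.6],[-8.3,-1.7,-3.2,18.9,7.4,-42.6],[-8.3,-1.7,-3.2,18.9,7.4,-42.6],[-8.3,-1.7,-3.2,18.9,7.4,-42.6],[-8.3,-1.7,-3.2,18.9,7.4,-42.6],[-8.3,-1.7,-3.2,18.9,7.4,-42.6]]
  ]
}}

```text
clock: 28.17
tool_pos: [0.5266, -0.2599, 0.198]
orientation: [180.0, 0.2, -44.9]
force: [-0.7, 0.3, -0.5]
opening: 0.0051
gripper_force: 30.0
```

Request:
{"fn": "send_rows", "kwargs": {
  "plan": [
    [[-5.7,-7.1,2,0,0,-38],[-5.7,-7.1,2,0,0,-38],[-5.7,-7.1,2,0,0,-38],[-5.7,-7.1,2,0,0,-38],[-5.7,-7.1,2,0,0,-38],[-5.7,-7.1,2,0,0,-38],[-5.7,-7.1,2,0,0,-38],[-5.7,-7.1,2,0,0,-38]]
  ]
}}

```text
clock: 28.83
tool_pos: [0.5377, -0.1694, 0.1774]
orientation: [180.0, 0.4, -7.2]
force: [-0.3, -0.6, -0.3]
opening: 0.0045
gripper_force: 30.0
```

Request:
{"fn": "send_rows", "kwargs": {
  "plan": [
    [[0.2,-6.3,4,0,0,0],[0.2,-6.3,4,0,0,0],[0.2,-6.3,4,0,0,0],[0.2,-6.3,4,0,0,0],[0.2,-6.3,4,0,0,0],[0.2,-6.3,4,0,0,0]]
  ]
}}

```text
clock: 29.33
tool_pos: [0.5478, -0.1076, 0.1385]
orientation: [-180.0, 0.2, -7.1]
force: [-0.3, -0.1, 0.2]
opening: 0.0045
gripper_force: 30.0
```

```bash
python3 - <<'E'
from h import *
way([(tray(.0015,-.102,.092),down(TY))])
s=ctrl.snapshot("side"); o=ctrl.get_obs(); lat(s,o["tool_pos"],Ro.from_euler("xyz",o["orientation"],degrees=True))
E
```

```text
clock 29.3333 at [ 0.5478 -0.1076  0.1385] [-180.     0.2   -7.1] F [-0.3 -0.1  0.2] open 0.0045
[0.2, 0.01, 4.65, -0.0, 0.2, -0.1] rows>=1.1
0.005 [np.float64(0.57), np.float64(0.55)]
0.015 [np.float64(0.52), np.float64(6.15)]
0.025 [np.float64(0.59), np.float64(5.21)]
0.035 [np.float64(0.35), np.float64(5.29)]
0.045 [np.float64(-0.98), np.float64(5.25)]
```

Request:
{"fn": "send_rows", "kwargs": {
  "plan": [
    [[0.2,0,2,0,0.2,-0.1],[0.2,0,4,0,0.2,-0.1],[0.2,0,4.4,0,0.2,-0.1],[0.2,0,4.6,0,0.2,-0.1],[0.2,0,4.6,0,0.2,-0.1],[0.2,0,4.6,0,0.2,-0.1]]
  ]
}}

```text
clock: 29.88
tool_pos: [0.55, -0.1076, 0.0931]
orientation: [-180.0, -0.0, -6.9]
force: [0.4, 1.1, -0.2]
opening: 0.0046
gripper_force: 30.0
```

```bash
python3 - <<'E'
from h import *
way([(tray(.0015,-.102,.075),down(TY)),(tray(.0015,-.102,.0565),down(TY))])
E
```

```text
clock 29.8833 at [ 0.55   -0.1076  0.0931] [-180.    -0.    -6.9] F [ 0.4  1.1 -0.2] open 0.0046
[-0.04, 0.04, 1.81, -0.0, -0.0, 0.1] rows>=0.4
[0.0, 0.0, 1.85, -0.0, -0.0, -0.0] rows>=0.4
```

Request:
{"fn": "send_rows", "kwargs": {
  "plan": [
    [[0,0,0.5,0,0,0],[0,0,1,0,0,0],[0,0,1.7,0,0,0],[0,0,1.7,0,0,0]]
  ]
}}

```text
clock: 30.22
tool_pos: [0.5483, -0.1073, 0.0736]
orientation: [-180.0, 0.2, -6.9]
force: [-0.9, -0.0, -1.2]
opening: 0.005
gripper_force: 30.0
```

Request:
{"fn": "send_rows", "kwargs": {
  "plan": [
    [[0,0,0.5,0,0,0],[0,0,1,0,0,0],[0,0,1.5,0,0,0],[0,0,1.8,0,0,0],[0,0,2,0,0,0],[0,0,2,0,0,0]]
  ]
}}

```text
clock: 30.72
tool_pos: [0.5488, -0.1075, 0.0562]
orientation: [180.0, 0.1, -6.9]
force: [-6.2, 2.3, 14.8]
opening: 0.0051
gripper_force: 30.0
```

Request:
{"fn": "send_rows", "kwargs": {
  "plan": [
    [[0,0,0.1,0,0,0],[0,0,0.1,0,0,0],[0,0,0.1,0,0,0]]
  ]
}}

```text
clock: 30.97
tool_pos: [0.5488, -0.1075, 0.0561]
orientation: [180.0, 0.0, -6.9]
force: [-9.5, 1.6, 23.3]
opening: 0.0048
gripper_force: 30.0
```

Request:
{"fn": "send_rows", "kwargs": {
  "plan": [
    [[0,0,0,0,0,0],[0,0,0,0,0,0],[0,0,0,0,0,0],[0,0,0,0,0,0]]
  ],
  "fingers": 0.35
}}

```text
clock: 31.3
tool_pos: [0.5492, -0.1073, 0.0537]
orientation: [-180.0, 0.1, -6.9]
force: [0.6, 0.5, -0.8]
opening: 0.0256
gripper_force: 0.0
```

Request:
{"fn": "send_rows", "kwargs": {
  "plan": [
    [[0,0,-4,0,0,0],[0,0,-8,0,0,0],[0,0,-12,0,0,0],[0,0,-14,0,0,0],[0,0,-14,0,0,0]]
  ]
}}

```text
clock: 31.72
tool_pos: [0.5523, -0.1075, 0.1996]
orientation: [-179.9, -0.5, -6.9]
force: [0.4, -0.4, 0.7]
opening: 0.0305
gripper_force: 0.0
```

```bash
python3 - <<'E'
from h import *
way([((.42,-.30,.22),down(-45))])
E
```

```text
clock 31.7167 at [ 0.5523 -0.1075  0.1996] [-179.9   -0.5   -6.9] F [ 0.4 -0.4  0.7] open 0.0305
[-10.82, 20.69, -2.16, -0.2, -0.4, 38.1] rows>=5.6
```

Request:
{"fn": "send_rows", "kwargs": {
  "plan": [
    [[-10.8,20.7,-2.2,0,0,38],[-10.8,20.7,-2.2,0,0,38],[-10.8,20.7,-2.2,0,0,38],[-10.8,20.7,-2.2,0,0,38],[-10.8,20.7,-2.2,0,0,38],[-10.8,20.7,-2.2,0,0,38],[-10.8,20.7,-2.2,0,0,38],[-10.8,20.7,-2.2,0,0,38]]
  ],
  "fingers": 1
}}

```text
clock: 32.38
tool_pos: [0.4162, -0.3009, 0.2156]
orientation: [180.0, 0.1, -45.1]
force: [0.5, 0.5, -0.1]
opening: 0.0784
gripper_force: 0.0
```

```bash
python3 - <<'E'
from h import *
t=ctrl.snapshot("top");s=ctrl.snapshot("side")
np.savez("t5",**t);np.savez("s5",**s)
a=t["img"][175:305,110:380];b=s["img"][135:285,205:335]
c=np.zeros((600,800,3),np.uint8);c[:235,:488]=cv2.resize(a,(488,235),interpolation=cv2.INTER_CUBIC);c[250:600,:303]=cv2.resize(b,(303,350),interpolation=cv2.INTER_CUBIC)
c[:420,490:]=cv2.resize(t["img"],(560,420))[:,:310]; c[250:600,310:490]=0
cv2.imwrite("pics/g5.png",c[:,:,::-1])
# divider tops: bright pixels inside tray, top view
i=t["img"].astype(int)
for k,y in enumerate((-.102,-.034,.034,.102)):
    q=proj(t,[tray(x,y,.074) for x in(-.046,0,.046)]); 
    S=proj(s,[tray(-.046,y,.074),tray(.046,y,.074),tray(0,y,.074)])
    col=s["img"][int(S[2,1])-6:int(S[2,1])+7,int(S[2,0])].mean(1).astype(int)
    print(k,np.round(q,1).tolist(),"side",np.round(S[2],1),col.tolist())
    for r in np.round(np.linspace(q[0,1]-8,q[2,1]+8,3)).astype(int): print(r,i[r,int(q[1,0])-7:int(q[1,0])+8].mean(1).astype(int).tolist())
E
```

```text
0 [[332.9, 240.8], [334.8, 222.2], [336.6, 203.8]] side [279.8 233.4] [184, 184, 184, 184, 185, 193, 221, 238, 219, 191, 185, 184, 184]
233 [92, 110, 73, 115, 131, 130, 128, 129, 130, 131, 132, 131, 133, 132, 134]
222 [26, 45, 77, 96, 96, 79, 118, 121, 117, 118, 117, 115, 117, 117, 116]
212 [38, 22, 24, 38, 58, 84, 91, 65, 101, 109, 105, 103, 104, 102, 104]
1 [[305.1, 237.7], [307.1, 219.1], [309.2, 200.7]] side [280.9 218.5] [158, 157, 158, 157, 160, 178, 219, 239, 219, 191, 185, 184, 184]
230 [156, 105, 95, 87, 121, 255, 255, 203, 182, 187, 187, 186, 187, 185, 186]
219 [112, 91, 95, 95, 87, 130, 255, 255, 191, 178, 184, 184, 187, 185, 187]
209 [148, 102, 96, 96, 102, 94, 95, 163, 178, 166, 181, 184, 186, 188, 185]
2 [[277.3, 234.6], [279.5, 216.0], [281.7, 197.6]] side [282.  204.9] [159, 158, 158, 158, 158, 158, 160, 160, 157, 157, 157, 158, 158]
227 [101, 97, 99, 96, 100, 165, 180, 107, 93, 99, 98, 97, 96, 96, 99]
216 [96, 97, 96, 97, 98, 96, 125, 174, 122, 99, 96, 98, 96, 99, 101]
206 [98, 97, 95, 98, 97, 99, 92, 104, 168, 143, 103, 98, 98, 96, 101]
3 [[249.6, 231.4], [252.0, 212.9], [254.3, 194.5]] side [282.9 192.6] [76, 151, 200, 212, 197, 174, 201, 230, 215, 188, 176, 169, 164]
223 [91, 92, 96, 93, 88, 165, 255, 186, 104, 96, 97, 99, 98, 97, 98]
213 [182, 181, 186, 184, 107, 78, 121, 255, 255, 163, 98, 92, 98, 95, 99]
203 [177, 181, 182, 185, 186, 154, 92, 115, 255, 255, 168, 123, 101, 96, 98]
```

View pics/g5.png

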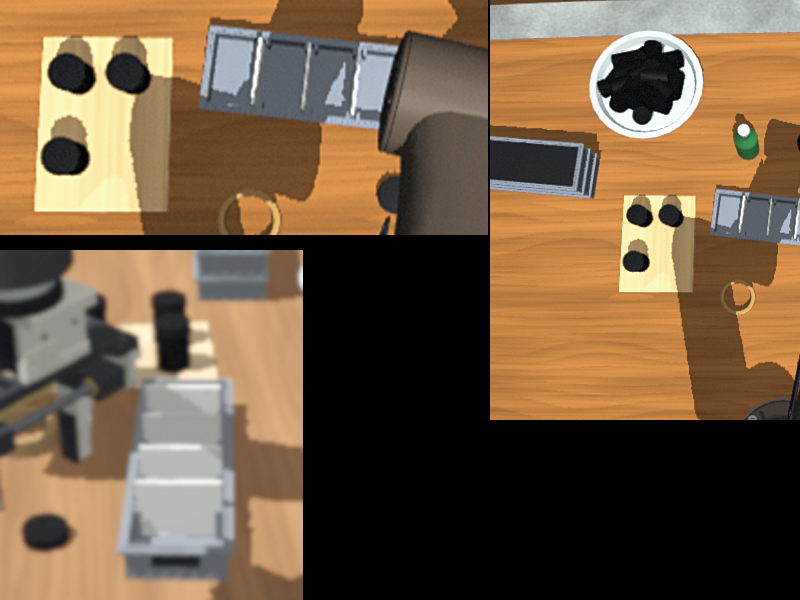

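All four divider tops sit in their slots at the predicted rows in the side view (about 234, 219 and 193). The stand is empty. The canisters are at about (149,213), (180,213) and (146,260). Next I'll measure them.

```bash
cat >> h.py <<'E'
from scipy.optimize import least_squares
def cans(t,box=(125,190,215,300),z=.074,r=.0265):
    m=rgbmask(t["img"],box,lambda r_:r_.max(2)<45); m=cv2.morphologyEx(m,cv2.MORPH_OPEN,np.ones((13,13)))
    out=[]
    for c in cont(m,box):
        if cv2.contourArea(np.float32(c))<200: continue
        p=plane(t,c,z)[:,:2]; d=p.mean(0)-t["pose"][:2,3]; d/=np.linalg.norm(d)
        k=p[(p-p.mean(0))@d>0]; f=least_squares(lambda v:np.linalg.norm(k-v,axis=1)-r,p.mean(0),loss="soft_l1",f_scale=.001)
        out.append(np.r_[f.x,np.sqrt(np.mean(f.fun**2))])
    return np.array(out)
E
python3 - <<'E'
from h import *
np.set_printoptions(precision=4,suppress=True)
t=dict(np.load("t5.npz")); C=cans(t); print(C); print(cans(dict(np.load("top.npz"))))
s=dict(np.load("side.npz"))
for c in C:
    th=np.linspace(0,6.28,40); e=proj(s,np.c_[c[0]+.0265*np.cos(th),c[1]+.0265*np.sin(th),np.full(40,.074)]); u=e[:,0].mean(); top=e[:,1].min()
    print("side pred: cols",e[:,0].min(),e[:,0].max(),"top row",top,s["img"][int(top)-4:int(top)+6,int(u)].mean(1).astype(int).tolist(),"row prof",s["img"][int(e[:,1].mean()),int(u)-14:int(u)+15].mean(1).astype(int).tolist())
E
```

```text
[[0.4564 0.3572 0.0043]
 [0.5704 0.2724 0.0034]
 [0.5704 0.3527 0.0019]]
[[0.4564 0.3585 0.0014]
 [0.5705 0.3529 0.0017]
 [0.5697 0.2729 0.0015]]
side pred: cols 233.45322617985715 249.323194654908 top row 152.58261288899314 [83, 83, 83, 82, 74, 55, 33, 25, 23, 23] row prof [84, 86, 87, 86, 86, 86, 85, 82, 70, 53, 38, 29, 26, 25, 25, 28, 35, 38, 39, 39, 42, 44, 50, 64, 79, 101, 127, 141, 145]
side pred: cols 269.0291366538779 285.64134638060943 top row 161.67239099446516 [35, 31, 26, 24, 29, 35, 39, 40, 39, 39] row prof [158, 158, 157, 156, 158, 159, 152, 118, 71, 43, 39, 39, 39, 39, 39, 40, 39, 39, 39, 38, 39, 45, 68, 121, 162, 178, 179, 181, 183]
side pred: cols 267.6063592667174 283.45030707308695 top row 151.47491517319747 [153, 153, 153, 150, 137, 103, 60, 42, 39, 39] row prof [145, 148, 148, 150, 151, 152, 155, 153, 137, 108, 78, 57, 48, 42, 42, 40, 40, 40, 40, 43, 49, 58, 73, 108, 141, 152, 152, 148, 137]
```

```bash
python3 - <<'E'
from h import *
way([((.50,-.05,.24),down(-80)),((.50,.10,.22),down(-97))])
E
```

```text
clock 32.4833 at [ 0.4173 -0.2997  0.2155] [ 1.80e+02  1.00e-01 -4.49e+01] F [0.5 0.2 0.1] open 0.0848
[-11.77, -23.52, -2.44, 0.0, 0.1, 35.1] rows>=6.3
[-14.77, -2.61, 1.99, 0.0, -0.0, 17.0] rows>=3.6
```

Request:
{"fn": "send_rows", "kwargs": {
  "plan": [
    [[-11.8,-23.5,-2.4,0,0,35],[-11.8,-23.5,-2.4,0,0,35],[-11.8,-23.5,-2.4,0,0,35],[-11.8,-23.5,-2.4,0,0,35],[-11.8,-23.5,-2.4,0,0,35],[-11.8,-23.5,-2.4,0,0,35],[-11.8,-23.5,-2.4,0,0,35],[-11.8,-23.5,-2.4,0,0,35]]
  ]
}}

```text
clock: 33.15
tool_pos: [0.5022, -0.0436, 0.2405]
orientation: [-179.9, 0.1, -79.5]
force: [0.3, -0.6, 0.7]
opening: 0.0876
gripper_force: 0.0
```

Request:
{"fn": "send_rows", "kwargs": {
  "plan": [
    [[-14.8,-2.6,2,0,0,17],[-14.8,-2.6,2,0,0,17],[-14.8,-2.6,2,0,0,17],[-14.8,-2.6,2,0,0,17],[-14.8,-2.6,2,0,0,17],[-14.8,-2.6,2,0,0,17]]
  ]
}}

```text
clock: 33.65
tool_pos: [0.4987, 0.1031, 0.2193]
orientation: [179.9, -0.0, -96.6]
force: [0.8, -0.5, 0.2]
opening: 0.0876
gripper_force: 0.0
```

```bash
python3 - <<'E'
from h import *
t=ctrl.snapshot("top"); C=cans(t); print(np.round(C,4))
B=np.array([.570,.2727]); 
way([(np.r_[B,.135],down(-97)),(np.r_[B,.052],down(-97))])
E
```

```text
[]
clock 33.7 at [0.4988 0.1018 0.2196] [179.9  -0.  -96.7] F [ 0.1 -0.4  0.6] open 0.0876
[-17.8, -5.1, 8.45, 0.1, -0.0, 0.3] rows>=4.9
[-0.0, -0.0, 8.3, -0.0, -0.0, 0.0] rows>=2.0
```

```bash
python3 - <<'E'
from h import *
t=ctrl.snapshot("top")
cv2.imwrite("pics/h1.png",cv2.resize(t["img"][170:310,100:340],None,fx=2.5,fy=2.5)[:,:,::-1])
E
```

```text
(no output)
```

View pics/h1.png

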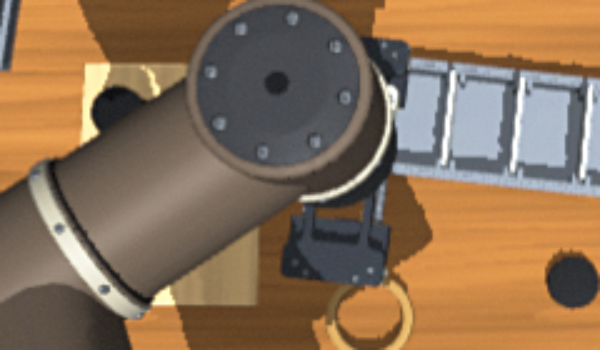

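The arm hides most of the canisters from above, with only one visible at about (148,213). I'll check the side view against the first picture.

```bash
python3 - <<'E'
from h import *
s0=np.load("side.npz")["img"].astype(int); s=ctrl.snapshot("side")["img"].astype(int)
d=abs(s-s0).mean(2)
for n,(x0,y0,x1,y1) in dict(A=(228,150,254,182),B=(266,160,290,190),C=(264,148,287,165)).items(): print(n,d[y0:y1,x0:x1].mean(),(d[y0:y1,x0:x1]>40).mean())
E
```

```text
A 48.028044871794876 0.5985576923076923
B 15.67546296296296 0.1486111111111111
C 2.1355498721227626 0.0
```

Request:
{"fn": "send_rows", "kwargs": {
  "plan": [
    [[-17.8,-5.1,8.4,0,0,0.3],[-17.8,-5.1,8.4,0,0,0.3],[-17.8,-5.1,8.4,0,0,0.3],[-17.8,-5.1,8.4,0,0,0.3],[-17.8,-5.1,8.4,0,0,0.3],[-17.8,-5.1,8.4,0,0,0.3],[-17.8,-5.1,8.4,0,0,0.3]]
  ]
}}

```text
clock: 34.38
tool_pos: [0.5713, 0.2707, 0.1341]
orientation: [179.8, -0.1, -97.2]
force: [-0.6, -0.9, 0.5]
opening: 0.0873
gripper_force: 0.0
```

```bash
python3 - <<'E'
from h import *
way([((.570,.2727,.052),down(-97))])
s=ctrl.snapshot("side")
cv2.imwrite("pics/h2.png",cv2.resize(s["img"][110:210,215:325],None,fx=4,fy=4,interpolation=cv2.INTER_CUBIC)[:,:,::-1])
print(proj(s,[ctrl.get_obs()["tool_pos"]]))
E
```

```text
clock 34.3833 at [0.5713 0.2707 0.1341] [ 1.798e+02 -1.000e-01 -9.720e+01] F [-0.6 -0.9  0.5] open 0.0873
[-0.2, 0.13, 8.21, 0.2, -0.1, -0.2] rows>=2.0
[[277.31825924 147.89168459]]
```

View pics/h2.png

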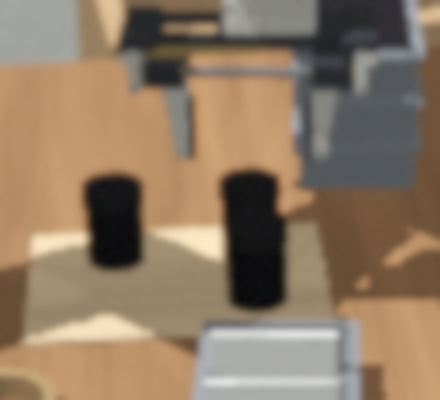

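The side view shows all three canisters where they were, with the fingers straddling the near right one. I'll descend.

Request:
{"fn": "send_rows", "kwargs": {
  "plan": [
    [[-0.2,0.1,4,0.2,0,-0.2],[-0.2,0.1,6.5,0.2,0,-0.2],[-0.2,0.1,8.2,0.2,0,-0.2],[-0.2,0.1,8.2,0.2,0,-0.2],[-0.2,0.1,8.2,0.2,0,-0.2]]
  ]
}}

```text
clock: 34.85
tool_pos: [0.5706, 0.2715, 0.0549]
orientation: [-179.8, 0.0, -97.1]
force: [-0.1, -0.5, 0.1]
opening: 0.0876
gripper_force: 0.0
```

Request:
{"fn": "send_rows", "kwargs": {
  "plan": [
    [[0,0,0,0,0,0],[0,0,0,0,0,0],[0,0,0,0,0,0],[0,0,0,0,0,0],[0,0,0,0,0,0],[0,0,0,0,0,0],[0,0,0,0,0,0]]
  ],
  "fingers": 0
}}

```text
clock: 35.43
tool_pos: [0.5709, 0.2732, 0.0548]
orientation: [-179.8, 0.1, -97.0]
force: [0.4, -1.3, 4.0]
opening: 0.0522
gripper_force: 30.0
```

Request:
{"fn": "send_rows", "kwargs": {
  "plan": [
    [[0,0,-1,0,0,0],[0,0,-4,0,0,0],[0,0,-7,0,0,0],[0,0,-10,0,0,0],[0,0,-11,0,0,0],[0,0,-11,0,0,0],[0,0,-11,0,0,0]]
  ]
}}

```text
clock: 36.02
tool_pos: [0.5699, 0.273, 0.1649]
orientation: [-179.8, 0.1, -97.0]
force: [0.9, 0.2, -0.9]
opening: 0.0523
gripper_force: 30.0
```

```bash
python3 - <<'E'
from h import *
way([(tray(0,-.068,.16),down(-97)),(tray(0,-.068,.053),down(-97))])
E
```

```text
clock 36.0167 at [0.5699 0.273  0.1649] [-1.798e+02  1.000e-01 -9.700e+01] F [ 0.9  0.2 -0.9] open 0.0523
[34.66, -2.48, 0.44, -0.2, 0.1, -0.0] rows>=8.3
[-0.0, -0.01, 10.7, 0.0, -0.0, -0.0] rows>=2.6
```

Request:
{"fn": "send_rows", "kwargs": {
  "plan": [
    [[30,-2.2,0.4,-0.2,0.1,0],[30,-2.2,0.4,-0.2,0.1,0],[30,-2.2,0.4,-0.2,0.1,0],[30,-2.2,0.4,-0.2,0.1,0],[30,-2.2,0.4,-0.2,0.1,0],[30,-2.2,0.4,-0.2,0.1,0],[30,-2.2,0.4,-0.2,0.1,0],[30,-2.2,0.4,-0.2,0.1,0]]
  ]
}}

```text
clock: 36.68
tool_pos: [0.5529, -0.0323, 0.1584]
orientation: [179.7, -0.2, -97.2]
force: [-0.0, 1.3, -1.0]
opening: 0.0523
gripper_force: 30.0
```

Request:
{"fn": "send_rows", "kwargs": {
  "plan": [
    [[2,-0.2,0,0,0,0],[4.7,-0.3,0,0,0,0],[4.7,-0.3,0,0,0,0],[4.7,-0.3,0,0,0,0],[4.7,-0.3,0,0,0,0],[4.7,-0.3,0,0,0,0]]
  ]
}}

```text
clock: 37.18
tool_pos: [0.5523, -0.074, 0.1595]
orientation: [179.9, -0.1, -97.0]
force: [-0.3, -0.2, -1.2]
opening: 0.0521
gripper_force: 30.0
```

```bash
python3 - <<'E'
from h import *
way([(tray(0,-.068,.0555),down(-97))])
t=ctrl.snapshot("top");s=ctrl.snapshot("side")
cv2.imwrite("pics/h3.png",np.hstack([cv2.resize(t["img"][160:270,190:390],(400,220)),cv2.resize(s["img"][140:280,230:340],(173,220))])[:,:,::-1])
print(proj(s,[tray(0,-.068,.02)]))
E
```

```text
clock 37.1833 at [ 0.5523 -0.074   0.1595] [ 1.799e+02 -1.000e-01 -9.700e+01] F [-0.3 -0.2 -1.2] open 0.0521
[-0.02, -0.01, 10.4, 0.1, -0.1, 0.0] rows>=2.5
[[280.71681851 243.08219168]]
```

View pics/h3.png

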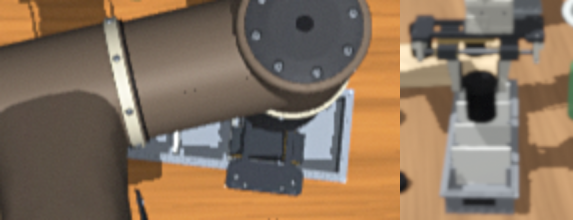

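The can hangs straight above the tray between the slot 0 and slot 1 dividers, so I'll lower it.

Request:
{"fn": "send_rows", "kwargs": {
  "plan": [
    [[0,0,3,0,0,0],[0,0,5,0,0,0],[0,0,6.5,0,0,0],[0,0,8,0,0,0],[0,0,8,0,0,0]]
  ]
}}

```text
clock: 37.7
tool_pos: [0.5505, -0.0742, 0.0773]
orientation: [179.7, -0.1, -97.0]
force: [-0.5, 0.3, -1.6]
opening: 0.0523
gripper_force: 30.0
```

Request:
{"fn": "send_rows", "kwargs": {
  "plan": [
    [[0,0,0.8,0,0,0],[0,0,1.5,0,0,0],[0,0,2.1,0,0,0],[0,0,2.4,0,0,0],[0,0,2.4,0,0,0],[0,0,2.4,0,0,0]]
  ]
}}

```text
clock: 38.2
tool_pos: [0.5526, -0.0747, 0.0564]
orientation: [180.0, -0.1, -97.0]
force: [0.0, -0.8, -0.6]
opening: 0.0523
gripper_force: 30.0
```

Request:
{"fn": "send_rows", "kwargs": {
  "plan": [
    [[0,0,0.15,0,0,0],[0,0,0.15,0,0,0],[0,0,0.15,0,0,0]]
  ]
}}

```text
clock: 38.45
tool_pos: [0.5526, -0.0747, 0.0549]
orientation: [180.0, -0.1, -97.0]
force: [0.2, -0.5, -1.5]
opening: 0.0519
gripper_force: 30.0
```

Request:
{"fn": "send_rows", "kwargs": {
  "plan": [
    [[0,0,0,0,0,0],[0,0,0,0,0,0],[0,0,0,0,0,0],[0,0,0,0,0,0],[0,0,0,0,0,0]]
  ],
  "fingers": 1
}}

```text
clock: 38.87
tool_pos: [0.5526, -0.0747, 0.0548]
orientation: [180.0, -0.1, -97.0]
force: [-0.5, 0.1, 0.5]
opening: 0.0799
gripper_force: 0.0
```

Request:
{"fn": "send_rows", "kwargs": {
  "plan": [
    [[0,0,-3,0,0,0],[0,0,-6,0,0,0],[0,0,-10,0,0,0],[0,0,-14,0,0,0],[0,0,-14,0,0,0],[0,0,-14,0,0,0]]
  ]
}}

```text
clock: 39.37
tool_pos: [0.5541, -0.0743, 0.1977]
orientation: [-179.7, 0.0, -97.0]
force: [-0.3, 0.0, -1.2]
opening: 0.0875
gripper_force: 0.0
```

```bash
python3 - <<'E'
from h import *
way([((.47,-.2,.22),down(-97))])
t=ctrl.snapshot("top"); C=cans(t); print(np.round(C,4))
E
```

```text
clock 39.3667 at [ 0.5541 -0.0743  0.1977] [-179.7    0.   -97. ] F [-0.3  0.  -1.2] open 0.0875
[13.5, 6.81, -2.27, -0.3, 0.0, -0.0] rows>=3.7
[[0.4567 0.357  0.0022]
 [0.5706 0.3524 0.002 ]]
```

```bash
python3 - <<'E'
from h import *
way([((.56,.15,.20),down(-97)),((.5705,.3526,.135),down(-97))])
E
```

```text
clock 39.4167 at [ 0.5528 -0.0743  0.1956] [-179.9   -0.   -97. ] F [-1.3 -0.1 -1. ] open 0.0874
[-22.35, 2.03, -0.45, -0.1, -0.0, -0.0] rows>=5.4
[-20.24, 1.43, 6.5, 0.0, -0.0, -0.0] rows>=5.1
```

Request:
{"fn": "send_rows", "kwargs": {
  "plan": [
    [[-22.3,2,-0.4,0,0,0],[-22.3,2,-0.4,0,0,0],[-22.3,2,-0.4,0,0,0],[-22.3,2,-0.4,0,0,0],[-22.3,2,-0.4,0,0,0],[-22.3,2,-0.4,0,0,0],[-22.3,2,-0.4,0,0,0]]
  ]
}}

```text
clock: 40.0
tool_pos: [0.5594, 0.1525, 0.1965]
orientation: [179.8, -0.2, -96.8]
force: [-0.7, -0.6, 0.4]
opening: 0.0877
gripper_force: 0.0
```

Request:
{"fn": "send_rows", "kwargs": {
  "plan": [
    [[-20.2,1.4,6.5,0,0,0],[-20.2,1.4,6.5,0,0,0],[-20.2,1.4,6.5,0,0,0],[-20.2,1.4,6.5,0,0,0],[-20.2,1.4,6.5,0,0,0],[-20.2,1.4,6.5,0,0,0],[-20.2,1.4,6.5,0,0,0],[-20.2,1.4,6.5,0,0,0]]
  ]
}}

```text
clock: 40.67
tool_pos: [0.57, 0.3504, 0.1315]
orientation: [179.8, -0.2, -97.0]
force: [-0.1, -0.9, 0.0]
opening: 0.0878
gripper_force: 0.0
```

```bash
python3 - <<'E'
from h import *
way([((.5705,.3526,.053),down(-97))])
s=ctrl.snapshot("side"); s0=np.load("side.npz")["img"].astype(int)
for c in((.4566,.3575),(.5705,.3526)):
    for z in(.02,.06):
        u,v=proj(s,[[*c,z]])[0]; r=int(round(v)); print(c,z,round(u,1),s["img"][r,int(u)-13:int(u)+14].mean(1).astype(int).tolist(),s0[r,int(u)-13:int(u)+14].mean(1).astype(int).tolist())
E
```

```text
clock 40.6667 at [0.57   0.3504 0.1315] [179.8  -0.2 -97. ] F [-0.1 -0.9  0. ] open 0.0878
[-0.26, -0.04, 7.85, 0.2, -0.2, 0.0] rows>=1.9
(0.4566, 0.3575) 0.02 242.4 [138, 138, 138, 138, 137, 136, 128, 103, 64, 31, 12, 15, 14, 13, 15, 12, 15, 13, 12, 13, 33, 78, 118, 135, 138, 138, 139] [136, 137, 137, 138, 138, 136, 128, 103, 65, 29, 14, 13, 13, 12, 14, 11, 13, 15, 14, 14, 32, 78, 119, 139, 153, 163, 159]
(0.4566, 0.3575) 0.06 241.7 [152, 155, 157, 156, 156, 154, 143, 113, 70, 32, 20, 19, 20, 19, 22, 22, 21, 20, 21, 20, 23, 45, 91, 127, 142, 144, 143] [84, 86, 88, 88, 87, 86, 78, 61, 38, 22, 18, 19, 20, 20, 20, 20, 21, 21, 21, 20, 21, 28, 48, 73, 97, 122, 137]
(0.5705, 0.3526) 0.02 275.9 [177, 188, 202, 208, 204, 190, 173, 149, 109, 60, 23, 11, 15, 11, 12, 12, 14, 14, 13, 10, 17, 39, 83, 119, 133, 136, 137] [225, 226, 226, 227, 227, 226, 225, 213, 176, 113, 54, 32, 29, 31, 30, 28, 28, 28, 28, 26, 27, 26, 25, 39, 85, 135, 165]
(0.5705, 0.3526) 0.06 275.7 [149, 150, 151, 150, 152, 152, 147, 126, 84, 43, 21, 20, 20, 21, 19, 23, 20, 21, 19, 21, 21, 29, 48, 73, 84, 85, 83] [149, 151, 150, 151, 152, 153, 148, 127, 86, 47, 29, 26, 27, 27, 25, 26, 22, 23, 23, 22, 24, 41, 92, 134, 151, 154, 152]
```

Both remaining cans are unmoved, so I'll grasp the next one.

Request:
{"fn": "send_rows", "kwargs": {
  "plan": [
    [[-0.2,0,4,0.2,-0.2,0],[-0.2,0,6.5,0.2,-0.2,0],[-0.2,0,7.8,0.2,-0.2,0],[-0.2,0,7.8,0.2,-0.2,0],[-0.2,0,7.8,0.2,-0.2,0]]
  ]
}}

```text
clock: 41.13
tool_pos: [0.5712, 0.3517, 0.0555]
orientation: [-179.9, 0.1, -97.1]
force: [0.4, 0.0, 0.9]
opening: 0.0875
gripper_force: 0.0
```

Request:
{"fn": "send_rows", "kwargs": {
  "plan": [
    [[0,0,0,0,0,0],[0,0,0,0,0,0],[0,0,0,0,0,0],[0,0,0,0,0,0],[0,0,0,0,0,0],[0,0,0,0,0,0],[0,0,0,0,0,0]]
  ],
  "fingers": 0
}}

```text
clock: 41.72
tool_pos: [0.5715, 0.3537, 0.0559]
orientation: [-179.8, 0.2, -97.0]
force: [0.4, -0.4, 2.9]
opening: 0.0522
gripper_force: 30.0
```

Request:
{"fn": "send_rows", "kwargs": {
  "plan": [
    [[0,0,-1,0,0,0],[0,0,-4,0,0,0],[0,0,-7,0,0,0],[0,0,-10,0,0,0],[0,0,-11,0,0,0],[0,0,-11,0,0,0],[0,0,-11,0,0,0]]
  ]
}}

```text
clock: 42.3
tool_pos: [0.5702, 0.3531, 0.1656]
orientation: [-179.9, 0.2, -97.0]
force: [-0.6, 0.0, -2.3]
opening: 0.0522
gripper_force: 30.0
```

```bash
python3 - <<'E'
from h import *
way([((.565,.15,.17),down(-97)),(tray(0,0,.16),down(-97))])
E
```

```text
clock 42.3 at [0.5702 0.3531 0.1656] [-179.9    0.2  -97. ] F [-0.6  0.  -2.3] open 0.0522
[20.22, -1.97, -0.5, -0.1, 0.2, -0.0] rows>=4.9
[15.59, -1.47, 1.01, -0.0, -0.0, -0.0] rows>=3.8
```

Request:
{"fn": "send_rows", "kwargs": {
  "plan": [
    [[20.2,-2,-0.5,0,0.2,0],[20.2,-2,-0.5,0,0.2,0],[20.2,-2,-0.5,0,0.2,0],[20.2,-2,-0.5,0,0.2,0],[20.2,-2,-0.5,0,0.2,0],[20.2,-2,-0.5,0,0.2,0]]
  ]
}}

```text
clock: 42.8
tool_pos: [0.5634, 0.1443, 0.1682]
orientation: [179.9, -0.2, -97.2]
force: [0.4, 0.3, -2.1]
opening: 0.0522
gripper_force: 30.0
```

Request:
{"fn": "send_rows", "kwargs": {
  "plan": [
    [[15.6,-1.5,1,0,0,0],[15.6,-1.5,1,0,0,0],[15.6,-1.5,1,0,0,0],[15.6,-1.5,1,0,0,0],[15.6,-1.5,1,0,0,0],[15.6,-1.5,1,0,0,0],[15.6,-1.5,1,0,0,0]]
  ]
}}

```text
clock: 43.38
tool_pos: [0.5609, -0.0068, 0.1589]
orientation: [-180.0, -0.1, -97.1]
force: [0.0, 0.2, -1.7]
opening: 0.0524
gripper_force: 30.0
```

```bash
python3 - <<'E'
from h import *
way([(tray(0,0,.0565),down(-97))])
E
```

```text
clock 43.3833 at [ 0.5609 -0.0068  0.1589] [-1.80e+02 -1.00e-01 -9.71e+01] F [ 0.   0.2 -1.7] open 0.0524
[-0.04, 0.05, 10.24, -0.0, -0.1, -0.1] rows>=2.5
```

Request:
{"fn": "send_rows", "kwargs": {
  "plan": [
    [[0,0,3,0,0,0],[0,0,5,0,0,0],[0,0,6.5,0,0,0],[0,0,8,0,0,0],[0,0,8,0,0,0]]
  ]
}}

```text
clock: 43.8
tool_pos: [0.5596, -0.0059, 0.0765]
orientation: [179.8, -0.2, -96.9]
force: [-1.5, -0.6, -1.1]
opening: 0.0519
gripper_force: 30.0
```

Request:
{"fn": "send_rows", "kwargs": {
  "plan": [
    [[0,0,0.8,0,0,0],[0,0,1.5,0,0,0],[0,0,2,0,0,0],[0,0,2.3,0,0,0],[0,0,2.3,0,0,0],[0,0,2.3,0,0,0]]
  ]
}}

```text
clock: 44.3
tool_pos: [0.562, -0.0067, 0.0572]
orientation: [-179.8, -0.1, -97.0]
force: [-0.4, 0.1, -1.2]
opening: 0.0521
gripper_force: 30.0
```

Request:
{"fn": "send_rows", "kwargs": {
  "plan": [
    [[0,0,0.15,0,0,0],[0,0,0.15,0,0,0],[0,0,0.15,0,0,0]]
  ]
}}

```text
clock: 44.55
tool_pos: [0.5622, -0.0067, 0.0559]
orientation: [-179.8, -0.1, -97.0]
force: [0.2, 0.2, -0.6]
opening: 0.0521
gripper_force: 30.0
```

Request:
{"fn": "send_rows", "kwargs": {
  "plan": [
    [[0,0,0,0,0,0],[0,0,0,0,0,0],[0,0,0,0,0,0],[0,0,0,0,0,0],[0,0,0,0,0,0]]
  ],
  "fingers": 1
}}

```text
clock: 44.97
tool_pos: [0.5618, -0.0067, 0.0556]
orientation: [-179.8, -0.1, -97.0]
force: [-0.4, 0.7, 0.7]
opening: 0.0801
gripper_force: 0.0
```

Request:
{"fn": "send_rows", "kwargs": {
  "plan": [
    [[0,0,-3,0,0,0],[0,0,-6,0,0,0],[0,0,-10,0,0,0],[0,0,-14,0,0,0],[0,0,-14,0,0,0],[0,0,-14,0,0,0]]
  ]
}}

```text
clock: 45.47
tool_pos: [0.5629, -0.0061, 0.1985]
orientation: [-179.5, 0.1, -97.0]
force: [-0.6, -0.5, -0.5]
opening: 0.0872
gripper_force: 0.0
```

```bash
python3 - <<'E'
from h import *
t=ctrl.snapshot("top"); C=cans(t); print(np.round(C,4))
way([((.51,.16,.19),down(-97)),((.4565,.3575,.135),down(-97))])
E
```

```text
[]
clock 45.5167 at [ 0.5617 -0.0063  0.1964] [-179.7    0.   -97. ] F [ 0.   0.5 -0.4] open 0.0876
[-15.87, 7.16, 0.61, -0.3, 0.0, -0.0] rows>=4.2
[-18.95, 7.72, 5.51, 0.0, 0.0, -0.0] rows>=5.1
```

Request:
{"fn": "send_rows", "kwargs": {
  "plan": [
    [[-15.9,7.2,0.6,-0.3,0,0],[-15.9,7.2,0.6,-0.3,0,0],[-15.9,7.2,0.6,-0.3,0,0],[-15.9,7.2,0.6,-0.3,0,0],[-15.9,7.2,0.6,-0.3,0,0],[-15.9,7.2,0.6,-0.3,0,0]]
  ]
}}

```text
clock: 46.02
tool_pos: [0.5079, 0.1622, 0.1875]
orientation: [179.7, -0.2, -96.8]
force: [-0.8, -0.3, -0.8]
opening: 0.0876
gripper_force: 0.0
```

Request:
{"fn": "send_rows", "kwargs": {
  "plan": [
    [[-18.9,7.7,5.5,0,0,0],[-18.9,7.7,5.5,0,0,0],[-18.9,7.7,5.5,0,0,0],[-18.9,7.7,5.5,0,0,0],[-18.9,7.7,5.5,0,0,0],[-18.9,7.7,5.5,0,0,0],[-18.9,7.7,5.5,0,0,0],[-18.9,7.7,5.5,0,0,0]]
  ]
}}

```text
clock: 46.68
tool_pos: [0.4558, 0.3559, 0.1329]
orientation: [179.8, -0.2, -97.0]
force: [0.3, -0.8, 0.3]
opening: 0.0874
gripper_force: 0.0
```

```bash
python3 - <<'E'
from h import *
way([((.4565,.3575,.053),down(-97))])
s=ctrl.snapshot("side")
for z in(.02,.06):
    u,v=proj(s,[[.4566,.3575,z]])[0]; r=int(round(v)); print(round(u,1),s["img"][r,int(u)-13:int(u)+14].mean(1).astype(int).tolist())
cv2.imwrite("pics/h4.png",cv2.resize(s["img"][110:290,205:325],None,fx=3,fy=3,interpolation=cv2.INTER_CUBIC)[:,:,::-1])
E
```

```text
clock 46.6833 at [0.4558 0.3559 0.1329] [179.8  -0.2 -97. ] F [ 0.3 -0.8  0.3] open 0.0874
[-0.19, -0.08, 7.98, 0.2, -0.2, 0.0] rows>=1.9
242.4 [225, 226, 226, 226, 226, 225, 215, 183, 125, 60, 21, 13, 14, 14, 17, 15, 13, 13, 15, 15, 32, 79, 119, 135, 139, 140, 140]
241.7 [153, 156, 158, 158, 157, 155, 144, 114, 70, 32, 21, 18, 19, 23, 22, 20, 22, 22, 18, 22, 22, 43, 82, 112, 116, 107, 93]
```

View pics/h4.png

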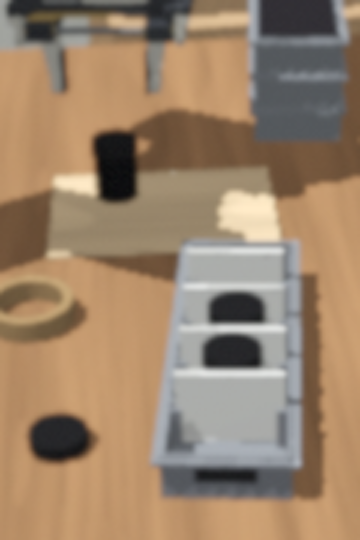

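The last can is unmoved at about (115,165) in the crop, centred under the fingers. Two cans stand between dividers in the tray. I'll grasp the last one.

Request:
{"fn": "send_rows", "kwargs": {
  "plan": [
    [[-0.2,-0.1,4,0.2,-0.2,0],[-0.2,-0.1,6.5,0.2,-0.2,0],[-0.2,-0.1,7.9,0.2,-0.2,0],[-0.2,-0.1,7.9,0.2,-0.2,0],[-0.2,-0.1,7.9,0.2,-0.2,0]]
  ]
}}

```text
clock: 47.15
tool_pos: [0.4575, 0.3573, 0.0551]
orientation: [-180.0, 0.1, -97.1]
force: [0.2, 0.1, 0.7]
opening: 0.0876
gripper_force: 0.0
```

Request:
{"fn": "send_rows", "kwargs": {
  "plan": [
    [[0,0,0,0,0,0],[0,0,0,0,0,0],[0,0,0,0,0,0],[0,0,0,0,0,0],[0,0,0,0,0,0],[0,0,0,0,0,0],[0,0,0,0,0,0]]
  ],
  "fingers": 0
}}

```text
clock: 47.73
tool_pos: [0.4573, 0.3592, 0.0556]
orientation: [-179.9, 0.2, -97.0]
force: [0.0, -0.5, 2.8]
opening: 0.0525
gripper_force: 30.0
```

Request:
{"fn": "send_rows", "kwargs": {
  "plan": [
    [[0,0,-1,0,0,0],[0,0,-4,0,0,0],[0,0,-7,0,0,0],[0,0,-10,0,0,0],[0,0,-11,0,0,0],[0,0,-11,0,0,0],[0,0,-11,0,0,0]]
  ]
}}

```text
clock: 48.32
tool_pos: [0.4566, 0.3586, 0.1656]
orientation: [-179.9, 0.2, -97.0]
force: [-0.8, 0.1, -1.7]
opening: 0.0523
gripper_force: 30.0
```

```bash
python3 - <<'E'
from h import *
way([((.52,.20,.17),down(-97)),(tray(0,.068,.16),down(-97))])
E
```

```text
clock 48.3167 at [0.4566 0.3586 0.1656] [-179.9    0.2  -97. ] F [-0.8  0.1 -1.7] open 0.0523
[14.96, -8.23, -0.48, -0.1, 0.2, -0.0] rows>=4.1
[13.2, -6.55, 0.99, 0.0, -0.0, -0.0] rows>=3.5
```

Request:
{"fn": "send_rows", "kwargs": {
  "plan": [
    [[15,-8.2,-0.5,0,0.2,0],[15,-8.2,-0.5,0,0.2,0],[15,-8.2,-0.5,0,0.2,0],[15,-8.2,-0.5,0,0.2,0],[15,-8.2,-0.5,0,0.2,0],[15,-8.2,-0.5,0,0.2,0]]
  ]
}}

```text
clock: 48.82
tool_pos: [0.5197, 0.1968, 0.1682]
orientation: [179.9, -0.2, -97.2]
force: [0.4, 0.7, -0.8]
opening: 0.0521
gripper_force: 30.0
```

Request:
{"fn": "send_rows", "kwargs": {
  "plan": [
    [[13.2,-6.5,1,0,0,0],[13.2,-6.5,1,0,0,0],[13.2,-6.5,1,0,0,0],[13.2,-6.5,1,0,0,0],[13.2,-6.5,1,0,0,0],[13.2,-6.5,1,0,0,0],[13.2,-6.5,1,0,0,0]]
  ]
}}

```text
clock: 49.4
tool_pos: [0.5679, 0.0615, 0.1591]
orientation: [180.0, -0.1, -97.0]
force: [0.6, 0.5, -2.0]
opening: 0.0521
gripper_force: 30.0
```

```bash
python3 - <<'E'
from h import *
way([(tray(0,.068,.0565),down(-97))])
E
```

```text
clock 49.4 at [0.5679 0.0615 0.1591] [ 1.8e+02 -1.0e-01 -9.7e+01] F [ 0.6  0.5 -2. ] open 0.0521
[0.02, -0.1, 10.26, 0.0, -0.1, -0.0] rows>=2.5
```

Request:
{"fn": "send_rows", "kwargs": {
  "plan": [
    [[0,-0.1,3,0,0,0],[0,-0.1,5,0,0,0],[0,-0.1,6.5,0,0,0],[0,-0.1,8,0,0,0],[0,-0.1,8,0,0,0]]
  ]
}}

```text
clock: 49.82
tool_pos: [0.5671, 0.0615, 0.0769]
orientation: [179.8, -0.2, -96.9]
force: [-0.9, -0.1, -1.6]
opening: 0.0523
gripper_force: 30.0
```

Request:
{"fn": "send_rows", "kwargs": {
  "plan": [
    [[0,0,0.8,0,0,0],[0,0,1.5,0,0,0],[0,0,2,0,0,0],[0,0,2.3,0,0,0],[0,0,2.4,0,0,0],[0,0,2.4,0,0,0]]
  ]
}}

```text
clock: 50.32
tool_pos: [0.5694, 0.0604, 0.0561]
orientation: [-179.9, -0.1, -97.0]
force: [0.3, -0.9, -0.9]
opening: 0.0522
gripper_force: 30.0
```

Request:
{"fn": "send_rows", "kwargs": {
  "plan": [
    [[0,0,0.1,0,0,0],[0,0,0.1,0,0,0],[0,0,0.1,0,0,0]]
  ]
}}

```text
clock: 50.57
tool_pos: [0.5698, 0.0605, 0.0556]
orientation: [-179.9, -0.1, -97.0]
force: [-0.4, -0.2, 1.9]
opening: 0.0523
gripper_force: 30.0
```

Request:
{"fn": "send_rows", "kwargs": {
  "plan": [
    [[0,0,0,0,0,0],[0,0,0,0,0,0],[0,0,0,0,0,0],[0,0,0,0,0,0],[0,0,0,0,0,0]]
  ],
  "fingers": 1
}}

```text
clock: 50.98
tool_pos: [0.5694, 0.0604, 0.055]
orientation: [-180.0, -0.1, -97.0]
force: [0.6, -0.3, 0.2]
opening: 0.0799
gripper_force: 0.0
```

Request:
{"fn": "send_rows", "kwargs": {
  "plan": [
    [[0,0,-3,0,0,0],[0,0,-6,0,0,0],[0,0,-10,0,0,0],[0,0,-15,0,0,0],[0,0,-16,0,0,0],[0,0,-16,0,0,0]]
  ]
}}

```text
clock: 51.48
tool_pos: [0.5719, 0.0613, 0.221]
orientation: [-179.5, 0.1, -97.0]
force: [0.9, 0.6, -0.3]
opening: 0.0877
gripper_force: 0.0
```

```bash
python3 - <<'E'
from h import *
way([((.47,.25,.25),down(-97)),((.38,.42,.25),down(-97))])
E
```

```text
clock 51.4833 at [0.5719 0.0613 0.221 ] [-1.795e+02  1.000e-01 -9.700e+01] F [ 0.9  0.6 -0.3] open 0.0877
[-17.5, 12.38, -2.98, -0.5, 0.1, 0.0] rows>=5.2
[-15.78, 11.0, 0.01, -0.0, 0.0, 0.0] rows>=4.6
```

Request:
{"fn": "send_rows", "kwargs": {
  "plan": [
    [[-17.5,12.4,-3,-0.5,0,0],[-17.5,12.4,-3,-0.5,0,0],[-17.5,12.4,-3,-0.5,0,0],[-17.5,12.4,-3,-0.5,0,0],[-17.5,12.4,-3,-0.5,0,0],[-17.5,12.4,-3,-0.5,0,0],[-17.5,12.4,-3,-0.5,0,0]]
  ]
}}

```text
clock: 52.07
tool_pos: [0.4664, 0.252, 0.245]
orientation: [179.6, -0.0, -96.8]
force: [0.0, 0.3, -0.4]
opening: 0.0873
gripper_force: 0.0
```

Request:
{"fn": "send_rows", "kwargs": {
  "plan": [
    [[-15.8,11,0,0,0,0],[-15.8,11,0,0,0,0],[-15.8,11,0,0,0,0],[-15.8,11,0,0,0,0],[-15.8,11,0,0,0,0],[-15.8,11,0,0,0,0],[-15.8,11,0,0,0,0],[-15.8,11,0,0,0,0]]
  ]
}}

```text
clock: 52.73
tool_pos: [0.378, 0.419, 0.2447]
orientation: [179.5, -0.1, -97.0]
force: [0.7, -0.5, -0.7]
opening: 0.0876
gripper_force: 0.0
```

```bash
python3 - <<'E'
from h import *
t=ctrl.snapshot("top");s=ctrl.snapshot("side")
c=np.zeros((600,800,3),np.uint8);c[:315,:490]=cv2.resize(t["img"][170:305,190:400],(490,315),interpolation=cv2.INTER_CUBIC);c[:500,500:]=cv2.resize(s["img"][130:290,225:321],(300,500),interpolation=cv2.INTER_CUBIC)
c[320:600,:373]=cv2.resize(t["img"],(373,280))
cv2.imwrite("pics/h5.png",c[:,:,::-1])
E
```

```text
(no output)
```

View pics/h5.png

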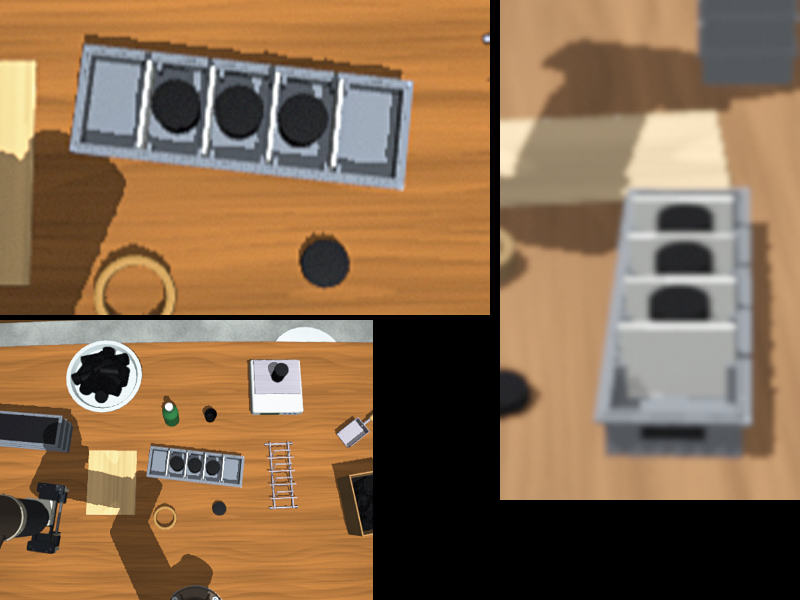

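The picture shows all four dividers in their slots and three upright cans, each alone in one of the middle compartments. The board and stand are empty and the other things are undisturbed, so I'm handing in.

```bash
python3 -c "
from plant import ctrl
print(ctrl.close_job())"
```

```text
the job is handed in; nothing more can be done
None
```

The job is handed in: all four dividers are fully down in their own slots, and the three canisters stand upright in separate compartments with the other things left where they were (about 53 s of the 210 s used).

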